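# Right the fallen grease tin against the sloping stand

## Robot

A 6-joint arm with a two-finger parallel gripper is mounted at the origin on a cart in front of the work surface, level with it; the furniture and walls round the work are solid. World frame = base frame: x ahead of the robot, y to its left, z up, the work surface at z = 0. Lengths are in m, angles in degrees, forces in N, time in s.
With the tool pointing down it reaches from about 0.25 to 0.725 m from the base axis. Payload 9.7 kg.
Tool frame: the origin (TCP) lies midway between the tips of the shut fingers; the grasp point (between the pads) lies 19 mm behind it; y points along the fingers, x is the direction in which the jaws open and shut, and the axes are right-handed (so a half turn about y gives the same grasp; the last joint's range is limited). The gripper opens to 85 mm and grips with 20 to 120 N. Pads are 22 mm wide; open, the fingers measure 114 mm over their backs; the gripper's body (76 mm by 85 mm) begins 54 mm behind the grasp point. The pads swing forward as they close: fully open they stand 13 mm farther back than shut.
Start: joints at [67.953, 4.979, 10.078, 95.1, 0, 90], TCP at [0.206, 0.51, 0.201] pointing down, gripper open.
Joint ranges: [-179.16, 179.16], [-48.56, 103.87], [-65.8, 70.77], [-126.05, 130.52], [-82.76, 87.17], [-180, 180]. Speed limits (degrees/s): [127.2, 127.2, 147.25, 180, 180, 180].

## Interface

Orientations are given as [roll, pitch, yaw] about the fixed x, y, z axes, in that order (R = Rz(yaw) Ry(pitch) Rx(roll)).
In Python, from workcell import get_obs, camera, job_done gives the robot as it stands.
- The arm moves only by the tool play_rows, never from a script. Its argument "moves" is a list of rows, each a list of 3 entries, a list of its own where there are three numbers: the turn, a rotation vector about the tool's x, y, z in degrees, then the shift along the tool's x, y, z in m, then the opening in per cent of the stroke, from 0 (shut) to 100 (fully open). A call has exactly 5 rows; each row is the pose to reach, as a shift and turn from the pose commanded when the call began, along the tool's axes at that moment; what a row does not reach only later rows make up. A row lasts 1/10 s, in which the tool goes at most 50 mm and 8.59 degrees, less where a joint would pass 70% of its speed; a pose out of reach is approached as far as the arm can. A call with a gripper value outside its range is refused whole. The fingers move at their own pace and stop on an object; "grip_force" is the grip in N (left out, the last holds). Time passes only in rows, so rows that repeat a pose let the fingers close, or fill a call up. It gives the time, the measured TCP pose, the force and the opening at its end, in the units of the state.
- get_obs(): the state, without advancing time (a new reading comes with each control period).
- camera(name): name is "side" or "top"; returns a dict with "img" (384x512x3 uint8, red, green, blue), "fov_y" (degrees; the focal length in pixels is half the picture's height over the tangent of half this angle, whatever the lens; pixels are square), "cx", "cy" (the principal point, pixels), "k1" (the pictures are not rectified: a ray, as slopes to the right and down, at radius r is drawn at 1 + k1 r^2 times it, then the intrinsics apply), "world_from_camera" (4x4, takes a point from camera to world coordinates). Camera axes: x right, y up, looking along -z (the intrinsics and any distortion apply to the point x, -y, -z); pixel columns grow to the right and rows downward; lengths in m; the calibration is good to about 2 mm. A picture is of the moment at which its call begins. There is no depth.
- job_done(): hands the job in, once; it reports no verdict.
The state is a dict: "time": time; "q": joint angles; "qd": joint speeds; "joint_efforts": joint torques, N m; "ee_pos": TCP position; "tcp_rot": TCP orientation; "wrist_force": force on the tool from outside, world axes, zero at the start; "torque": the same for the moment, N m; "opening": finger opening in m.
Only numpy, scipy, OpenCV 4.12 (cv2) and the standard library are available. Lean on these libraries where they do the work, as an engineer would, in place of code of your own. Each camera call takes 0.05 s, during which the arm holds its last target.

## Task

The half-full grease tin has fallen over in front of the small metal stand and is too wide to grip: slowly push its foot, low down, so that its lid runs up the sloping plate until the tin tips back onto its foot, and let it down on your fingers as you draw them out from under it, rather than letting it fall. Then slide the standing tin up to the kerb at the foot of the plate, press it home there with a firm but gentle push for a second, and leave it standing there; leave the other things where they are.

Things in the scene. Friction and masses are not known exactly. Their poses are not given: they have to be found in the camera images.
- stand: Small fixed metal stand, 160 mm wide: a grey kerb 6 mm high and 12 mm deep, with a plate sloping up behind it. Origin: at bench level below the kerb's front face, half-way along it. x points level from the open front into the plate, y along the kerb, z up.
- plate (a point): Middle of the stand's smooth, slippery aluminium plate, 52 mm behind and 75 mm above the stand's origin. The flat plate slopes back at 60 degrees from the level, from the top rear edge of the kerb up to 145 mm height. Axes as the stand's.
- tin_center (a point): Middle of the closed green grease tin (paper band, yellow stripes, black lid): body 98 mm across, 125 mm tall with its 66 mm lid, 0.45 kg. Point on the axis, half-way up; z from foot to lid. It starts lying, lid to the stand. Its weight is low (32 mm above the foot): once its axis is some 35 degrees up it falls onto its foot by itself unless held back.
- tin_foot (a point): Centre of the tin's flat foot (underside), on its axis; z along the axis to the lid.
- tin_lid (a point): Centre of the top of the tin's lid, on its axis, 125 mm from the foot.
- oiler: Grey pump oiler with bent spout, 62 mm across, 143 mm tall, to the right of the vice; to be left alone. Origin under its centre.
- tape_roll: Black roll of tape, 58 mm across, 18 mm tall, lying flat; to be left alone. Origin under its centre.
- pliers: Red-handled pliers, 145 mm long, lying; to be left alone. Origin under the centre.
- red_tray: Small rusty red tin tray, 60x90x20 mm; to be left alone. Origin under its centre.
- screwdriver: Screwdriver with amber handle, 208 mm long, lying; to be left alone. Origin under its centre.

How it is judged:
By the outcome, as a careful person would: the job done as asked, in the order asked, and still so for the second after the job is handed in, with the robot touching nothing.
It also fails if it takes over 72 s, if anything falls off the work surface, if the arm or the gripper's body presses on something with over 40 N, if the wrist force passes 120 N, or if a joint passes its speed limit or range.

## Working session

There is one attempt and no reset: what is moved stays moved. The work goes in short steps, Python scripts to look and compute and a tool call to move; the robot and the scene stay as the last step left them, time stands still between calls to the robot, and variables do not carry over. Pictures are saved under pics/ and viewed, and the job is handed in when it is done.

Besides the shell and the picture viewer there is one more tool, called after "Request:" as name([rows], argument=value, ...), one row to a line, values as JSON. play_rows: Moves the arm, as the interface text tells. Its arguments: {"type":"object","properties":{"moves":{"type":"array"},"grip_force":{"type":"number"}},"required":["moves"]}

```bash
mkdir -p pics; ls
python3 - <<'E'
from workcell import get_obs, camera
import cv2, numpy as np, json
o=get_obs()
for k,v in o.items(): print(k,v)
for n in ("side","top"):
    c=camera(n); cv2.imwrite(f"pics/{n}0.png",cv2.cvtColor(c["img"],cv2.COLOR_RGB2BGR))
    print(n,{k:v for k,v in c.items() if k!="img"})
E
```

```text
pics
time 0.0
q [6.79540643e+01 5.00994897e+00 1.00337015e+01 9.50979856e+01
 2.27348385e-04 8.99989294e+01]
qd [ 0.0422782   0.11496879  0.07779097 -0.04613042 -0.00333743  0.0548345 ]
joint_efforts [ 4.28277872e-04 -5.20385349e+01  4.64812982e+01  1.61057798e-02
  2.26392558e-05  1.52887657e-05]
ee_pos [0.20634282 0.50954319 0.20078739]
tcp_rot [-8.99997713e+01  7.42330199e-02  6.79551348e+01]
wrist_force [ 0.14325244 -0.40169403  0.58343852]
torque [-0.02856044 -0.04421835 -0.00124597]
opening 0.08535213776643673
side {'fov_y': 47.7149428494146, 'cx': 260.30801273897356, 'cy': 195.92597490779272, 'k1': -0.07194958631897823, 'world_from_camera': array([[ 0.88298412,  0.19737255, -0.42589098, -0.00738762],
       [-0.46898836,  0.33282434, -0.81809406, -0.93166037],
       [-0.01972242,  0.92210197,  0.38644403,  0.49344623],
       [ 0.        ,  0.        ,  0.        ,  1.        ]])}
top {'fov_y': 53.718555975066025, 'cx': 254.44800922007002, 'cy': 193.30057620664383, 'k1': -0.10141657392384107, 'world_from_camera': array([[ 1.97440525e-02,  9.93163886e-01, -1.15046372e-01,
         3.48766335e-01],
       [-9.99764522e-01,  2.06483980e-02,  6.67417796e-03,
        -3.44796150e-04],
       [ 9.00407580e-03,  1.14887506e-01,  9.93337701e-01,
         9.14711389e-01],
       [ 0.00000000e+00,  0.00000000e+00,  0.00000000e+00,
         1.00000000e+00]])}
```

View pics/side0.png

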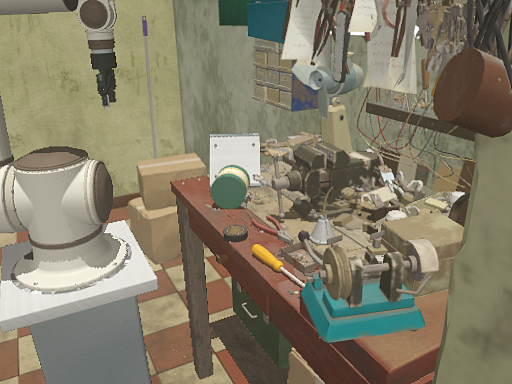

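View pics/top0.png

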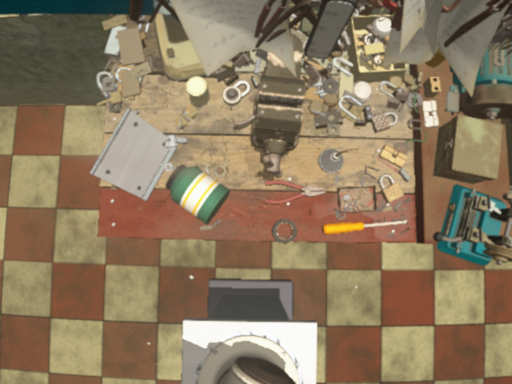

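```bash
cat > h.py <<'E'
import numpy as np, cv2
from workcell import get_obs, camera, job_done
def K(c):
    f=192/np.tan(np.radians(c["fov_y"]/2)); return f
def proj(c,P):
    P=np.atleast_2d(np.asarray(P,float)); T=np.linalg.inv(c["world_from_camera"])
    p=P@T[:3,:3].T+T[:3,3]; x=p[:,0]/-p[:,2]; y=-p[:,1]/-p[:,2]
    s=1+c["k1"]*(x*x+y*y); f=K(c)
    return np.c_[f*x*s+c["cx"],f*y*s+c["cy"]]
def ray(c,uv):
    f=K(c); d=(np.asarray(uv,float)-[c["cx"],c["cy"]])/f; u=d.copy()
    for _ in range(20): u=d/(1+c["k1"]*(u@u))
    T=c["world_from_camera"]; v=T[:3,:3]@np.array([u[0],-u[1],-1]); return T[:3,3],v/np.linalg.norm(v)
def onz(c,uv,z):
    o,v=ray(c,uv); return o+v*(z-o[2])/v[2]
def crop(c,name,x0,y0,x1,y1,k):
    im=cv2.cvtColor(c["img"],cv2.COLOR_RGB2BGR)[y0:y1,x0:x1]
    im=cv2.resize(im,None,fx=k,fy=k,interpolation=cv2.INTER_CUBIC); cv2.imwrite("pics/"+name,im)
E
python3 - <<'E'
from h import *
c=camera("top"); crop(c,"t1.png",85,95,245,235,5)
c=camera("side"); crop(c,"s1.png",190,120,290,220,6)
E
```

```text
(no output)
```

View pics/t1.png

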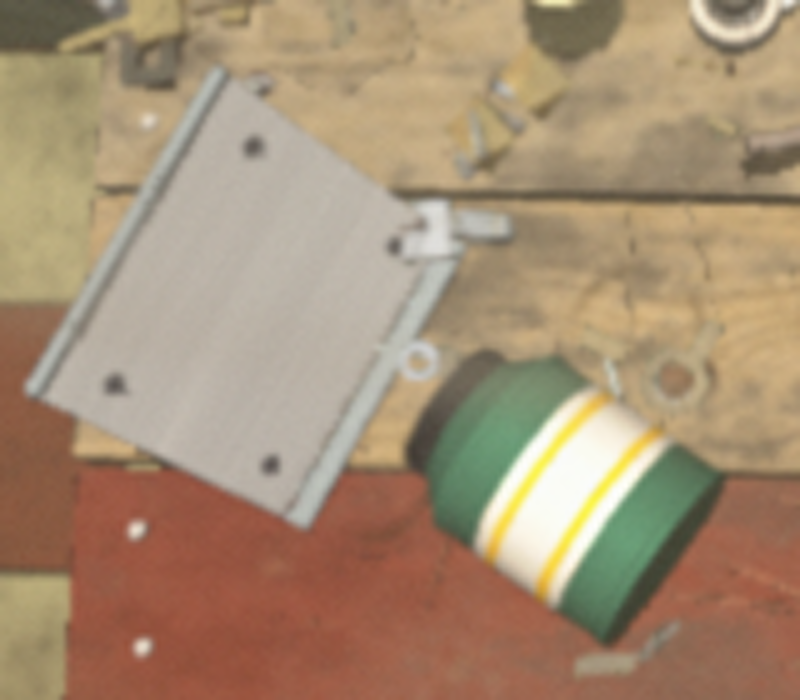

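View pics/s1.png

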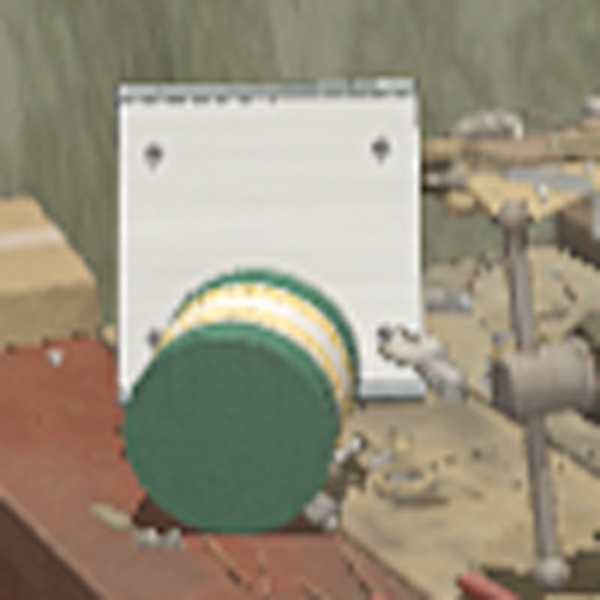

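```bash
cat > fit0.py <<'E'
from h import *
from scipy.optimize import least_squares
ct=camera("top"); cs=camera("side")
T=lambda p:(np.array(p,float)+.5)/5-.5+[85,95]
S=lambda p:(np.array(p,float)+.5)/6-.5+[190,120]
def st(p,q):
    c,s=np.cos(p[2]),np.sin(p[2]); q=np.atleast_2d(q)
    return np.c_[p[0]+c*q[:,0]-s*q[:,1],p[1]+s*q[:,0]+c*q[:,1],q[:,2]]
# stand y>0 is left looking from front -> top image lower-left end
Q=np.array([[0,.08,.006],[.012,.08,.006],[.0923,.08,.145],[.0923,-.08,.145],[0,-.08,.006]])
ut=T([[307,527],[290,515],[42,400],[230,80],[463,255]])
us=S([[120,95],[415,93]]); Qs=Q[[2,3]]
r=lambda p:np.r_[(proj(ct,st(p,Q))-ut).ravel(),(proj(cs,st(p,Qs))-us).ravel()]
z=least_squares(r,[.4,.2,np.radians(30)]); print(z.x,np.degrees(z.x[2]),np.round(z.fun.reshape(-1,2),1))
s=z.x
def tin(p): # foot x,y, yaw of axis
    a=np.array([np.cos(p[2]),np.sin(p[2]),0]);n=np.array([-a[1],a[0],0]);f=np.array([p[0],p[1],.049]);u=np.array([0,0,1])
    return a,n,f,u
def rt(p):
    a,n,f,u=tin(p)
    e=[*(proj(ct,[f+.049*n,f-.049*n, f+.125*a+.033*n,f+.125*a-.033*n])-T([[605,640],[722,475],[410,460],[485,352]]))]
    th=np.linspace(0,2*np.pi,200); P=proj(cs,f+.049*(np.outer(np.cos(th),n)+np.outer(np.sin(th),u)))
    ex=np.array([P[:,0].min(),P[:,0].max(),P[:,1].min(),P[:,1].max()])-[S([125,0])[0],S([340,0])[0],S([0,322])[1],S([0,533])[1]]
    return np.r_[np.ravel(e),ex]
z=least_squares(rt,[.3,.1,np.radians(30)]); print(z.x,np.degrees(z.x[2]),np.round(z.fun,1))
a,n,f,u=tin(z.x)
c_,s_=np.cos(s[2]),np.sin(s[2])
loc=lambda P:np.array([c_*(P[0]-s[0])+s_*(P[1]-s[1]),-s_*(P[0]-s[0])+c_*(P[1]-s[1])])
print("foot in stand",loc(f),"lid",loc(f+.125*a))
for nm,uv in (("tape",(285,231)),("plr",(293,193)),("oil",(331,160))): print(nm,onz(ct,uv,.0))
E
python3 fit0.py
```

```text
[0.49975235 0.21707441 1.09198459] 62.56610828804861 [[ 0.7  1.4]
 [-0.1  1.5]
 [-1.6 -0.5]
 [-0.3 -1.8]
 [ 2.3 -1. ]
 [-1.2 -0.9]
 [-0.  -1.7]]
[0.41848818 0.07738539 0.99121629] 56.79250973597445 [-0.2  0.9  0.9 -1.3 -1.3  0.4  0.3 -1.2 -0.4 -0.6  2.   0.2]
foot in stand [-0.16142044  0.00776724] lid [-0.03705454 -0.0048075 ]
tape [ 0.36490573 -0.08181982  0.        ]
plr [ 0.45739317 -0.10029249  0.        ]
oil [ 0.54144941 -0.19396665  0.        ]
```

```bash
cat > plan.py <<'E'
import numpy as np, json, os
from scipy.spatial.transform import Rotation as Ro, Slerp
S0=np.array([.49975,.21707]); YAW=62.57
def w(x,y,z):  # stand -> world
    c,s=np.cos(np.radians(YAW)),np.sin(np.radians(YAW)); return np.array([S0[0]+c*x-s*y,S0[1]+s*x+c*y,z])
def loc(P):
    c,s=np.cos(np.radians(YAW)),np.sin(np.radians(YAW)); d=np.asarray(P)[:2]-S0
    return np.array([c*d[0]+s*d[1],-s*d[0]+c*d[1],P[2]])
def Rt(alpha,dy=0): return Ro.from_euler("xyz",[-alpha,0,YAW-90+dy],degrees=True)
def load():
    if os.path.exists("cmd.json"):
        d=json.load(open("cmd.json")); return np.array(d["p"]),Ro.from_quat(d["q"])
    return np.array([.206,.51,.201]),Ro.from_euler("xyz",[-90,0,67.953],degrees=True)
def save(p,R): json.dump({"p":list(map(float,p)),"q":list(map(float,R.as_quat()))},open("cmd.json","w"))
def plan(p1,R1,ncalls=1,op=40,commit=True):
    p,R=load(); N=5*ncalls; sl=Slerp([0,1],Ro.concatenate([R,R1])); ps,Rs=p,R
    for k in range(ncalls):
        rows=[]
        for i in range(1,6):
            t=(5*k+i)/N; pt=ps+(p1-ps)*t; Rr=sl(t)
            rv=np.round((R.inv()*Rr).as_rotvec(degrees=True),2); sh=np.round(R.inv().apply(pt-p),4)
            rows.append([rv.tolist(),sh.tolist(),op])
        print("[",",".join(str(r) for r in rows).replace(" ",""),"]")
        p=p+R.apply(np.array(rows[-1][1])); R=R*Ro.from_rotvec(rows[-1][0],degrees=True)
    if commit: save(p,R)
def trk():
    from workcell import get_obs
    o=get_obs(); p,R=load()
    print("t",round(o["time"],2),"st",np.round(loc(o["ee_pos"]),4),"cmd",np.round(loc(p),4),"rpy",np.round(o["tcp_rot"],1),"F",np.round(o["wrist_force"],1),"op",round(o["opening"],4),"q",np.round(o["q"],0))
E
python3 -c "
from plan import *
plan(w(-.205,.006,.2),Rt(45),4)
"
```

```text
[ [[1.7,4.5,-1.86],[-0.0182,0.0,-0.0179],40],[[3.39,8.99,-3.73],[-0.0365,0.0001,-0.0357],40],[[5.09,13.49,-5.59],[-0.0547,0.0001,-0.0536],40],[[6.78,17.99,-7.45],[-0.073,0.0002,-0.0714],40],[[8.48,22.49,-9.31],[-0.0912,0.0002,-0.0893],40] ]
[ [[1.69,4.49,-1.87],[-0.0097,-0.0053,-0.023],40],[[3.39,8.99,-3.73],[-0.0193,-0.0106,-0.046],40],[[5.09,13.49,-5.59],[-0.0289,-0.0159,-0.069],40],[[6.78,17.98,-7.46],[-0.0386,-0.0213,-0.092],40],[[8.48,22.48,-9.32],[-0.0482,-0.0266,-0.1151],40] ]
[ [[1.69,4.5,-1.86],[0.0009,-0.0096,-0.0236],40],[[3.39,9.0,-3.72],[0.0018,-0.0191,-0.0473],40],[[5.08,13.49,-5.59],[0.0027,-0.0287,-0.0709],40],[[6.78,17.99,-7.45],[0.0036,-0.0383,-0.0946],40],[[8.47,22.49,-9.31],[0.0045,-0.0478,-0.1182],40] ]
[ [[1.7,4.5,-1.86],[0.0113,-0.0119,-0.0196],40],[[3.4,8.99,-3.73],[0.0226,-0.0237,-0.0392],40],[[5.09,13.49,-5.59],[0.0339,-0.0355,-0.0588],40],[[6.79,17.99,-7.45],[0.0452,-0.0473,-0.0784],40],[[8.48,22.48,-9.32],[0.0565,-0.0591,-0.098],40] ]
```

Request:
play_rows([
  [[1.7,4.5,-1.86],[-0.0182,0.0,-0.0179],40],
  [[3.39,8.99,-3.73],[-0.0365,0.0001,-0.0357],40],
  [[5.09,13.49,-5.59],[-0.0547,0.0001,-0.0536],40],
  [[6.78,17.99,-7.45],[-0.073,0.0002,-0.0714],40],
  [[8.48,22.49,-9.31],[-0.0912,0.0002,-0.0893],40],
])

```text
time: 0.8
ee_pos: [0.2552, 0.3908, 0.2013]
tcp_rot: [-79.8, -7.5, 44.5]
wrist_force: [0.1, 0.0, 0.2]
opening: 0.0342
```

Request:
play_rows([
  [[1.69,4.49,-1.87],[-0.0097,-0.0053,-0.023],40],
  [[3.39,8.99,-3.73],[-0.0193,-0.0106,-0.046],40],
  [[5.09,13.49,-5.59],[-0.0289,-0.0159,-0.069],40],
  [[6.78,17.98,-7.46],[-0.0386,-0.0213,-0.092],40],
  [[8.48,22.48,-9.32],[-0.0482,-0.0266,-0.1151],40],
])

```text
time: 1.3
ee_pos: [0.3036, 0.2728, 0.2012]
tcp_rot: [-67.4, -10.1, 20.1]
wrist_force: [0.5, 0.2, -0.3]
opening: 0.0341
```

Request:
play_rows([
  [[1.69,4.5,-1.86],[0.0009,-0.0096,-0.0236],40],
  [[3.39,9.0,-3.72],[0.0018,-0.0191,-0.0473],40],
  [[5.08,13.49,-5.59],[0.0027,-0.0287,-0.0709],40],
  [[6.78,17.99,-7.45],[0.0036,-0.0383,-0.0946],40],
  [[8.47,22.49,-9.31],[0.0045,-0.0478,-0.1182],40],
])

```text
time: 1.8
ee_pos: [0.3523, 0.1546, 0.201]
tcp_rot: [-55.0, -7.4, -4.4]
wrist_force: [0.2, 0.1, -0.2]
opening: 0.0342
```

Request:
play_rows([
  [[1.7,4.5,-1.86],[0.0113,-0.0119,-0.0196],40],
  [[3.4,8.99,-3.73],[0.0226,-0.0237,-0.0392],40],
  [[5.09,13.49,-5.59],[0.0339,-0.0355,-0.0588],40],
  [[6.79,17.99,-7.45],[0.0452,-0.0473,-0.0784],40],
  [[8.48,22.48,-9.32],[0.0565,-0.0591,-0.098],40],
])

```text
time: 2.3
ee_pos: [0.4008, 0.0364, 0.2006]
tcp_rot: [-44.9, 0.0, -27.6]
wrist_force: [0.3, 0.5, -0.1]
opening: 0.034
```

Run:
```python
from h import *; from plan import *
trk(); print(get_obs()["torque"])
c=camera("side"); crop(c,"s2.png",170,50,330,220,4)
c=camera("top"); crop(c,"t2.png",85,85,325,285,3.3)
plan(w(-.205,.006,.04),Rt(45),2)
```

```text
t 2.3 st [-0.206   0.0046  0.2006] cmd [-0.205  0.006  0.2  ] rpy [-44.9   0.  -27.6] F [ 0.3  0.5 -0.1] op 0.034 q [-28. -25. -26.  90.  45.  89.]
[-0.4858258   0.24468096  0.02646179]
[ [[0.0,0.0,0.0],[-0.0,0.0113,-0.0113],40],[[0.0,0.0,0.0],[-0.0,0.0226,-0.0226],40],[[0.0,0.0,0.0],[-0.0,0.0339,-0.0339],40],[[0.0,0.0,0.0],[-0.0,0.0453,-0.0453],40],[[0.0,0.0,0.0],[-0.0,0.0566,-0.0566],40] ]
[ [[0.0,0.0,0.0],[-0.0,0.0113,-0.0113],40],[[0.0,0.0,0.0],[-0.0,0.0226,-0.0226],40],[[0.0,0.0,0.0],[-0.0,0.0339,-0.0339],40],[[0.0,0.0,0.0],[-0.0,0.0452,-0.0452],40],[[0.0,0.0,0.01],[-0.0,0.0565,-0.0565],40] ]
```

View pics/s2.png

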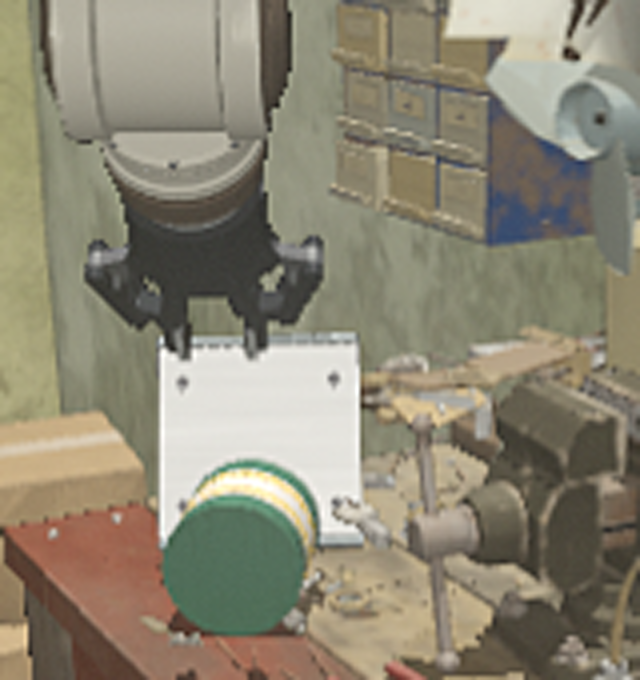

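View pics/t2.png

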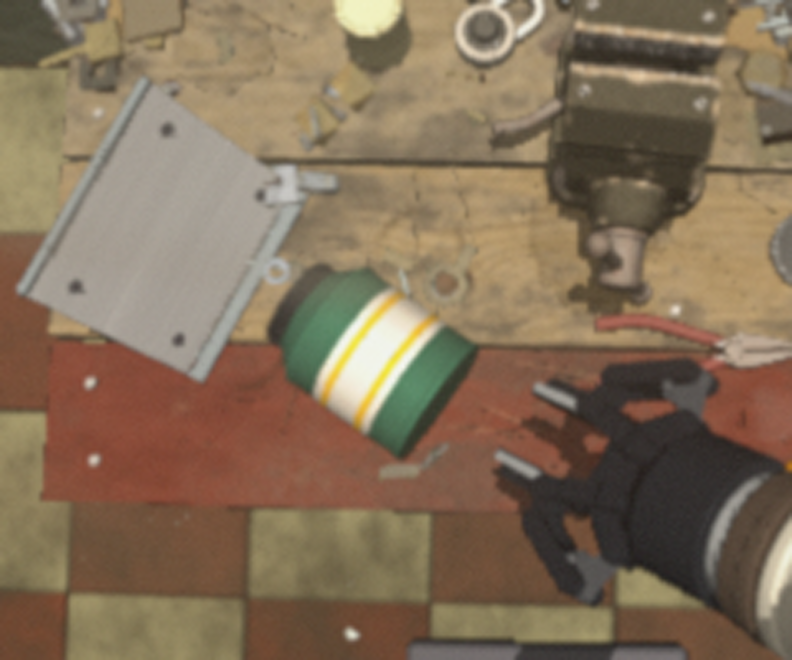

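Request:
play_rows([
  [[0,0,0],[0,0.0113,-0.0113],40],
  [[0,0,0],[0,0.0226,-0.0226],40],
  [[0,0,0],[0,0.0339,-0.0339],40],
  [[0,0,0],[0,0.0453,-0.0453],40],
  [[0,0,0],[0,0.0566,-0.0566],40],
])

```text
time: 2.9
ee_pos: [0.4003, 0.0382, 0.12]
tcp_rot: [-45.0, -0.1, -27.3]
wrist_force: [-0.4, -0.2, 0.8]
opening: 0.0344
```

Request:
play_rows([
  [[0,0,0],[0,0.0113,-0.0113],40],
  [[0,0,0],[0,0.0226,-0.0226],40],
  [[0,0,0],[0,0.0339,-0.0339],40],
  [[0,0,0],[0,0.0452,-0.0452],40],
  [[0,0,0],[0,0.0565,-0.0565],40],
])

```text
time: 3.4
ee_pos: [0.4004, 0.0382, 0.0401]
tcp_rot: [-45.0, -0.1, -27.3]
wrist_force: [-0.3, 0.4, -0.2]
opening: 0.0341
```

Run:
```python
from h import *; from plan import *
trk()
c=camera("side"); crop(c,"s3.png",170,50,330,220,4)
c=camera("top"); crop(c,"t3.png",145,125,305,265,5)
p,R=load()
for n in("side","top"):
    c=camera(n)
    print(n,proj(c,[p,p+R.apply([.021,-.005,.011]),p+R.apply([.021,-.005,-.011]),p+R.apply([-.021,-.005,.011]),p+R.apply([-.021,-.005,-.011])]).round(1).tolist())
```

```text
t 3.4 st [-0.2046  0.0058  0.0401] cmd [-0.205   0.006   0.0401] rpy [-45.   -0.1 -27.3] F [-0.3  0.4 -0.2] op 0.0341 q [-28. -23. -42.  71.  45.  89.]
side [[227.6, 201.6], [235.5, 196.9], [235.5, 204.7], [219.5, 197.2], [219.4, 205.0]]
top [[234.9, 214.4], [237.5, 205.2], [243.6, 208.9], [228.6, 221.3], [234.9, 224.9]]
```

View pics/s3.png

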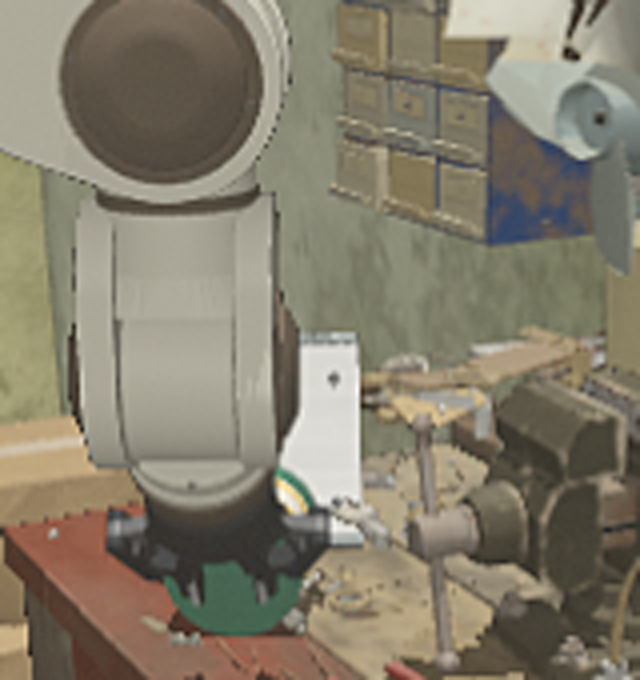

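View pics/t3.png

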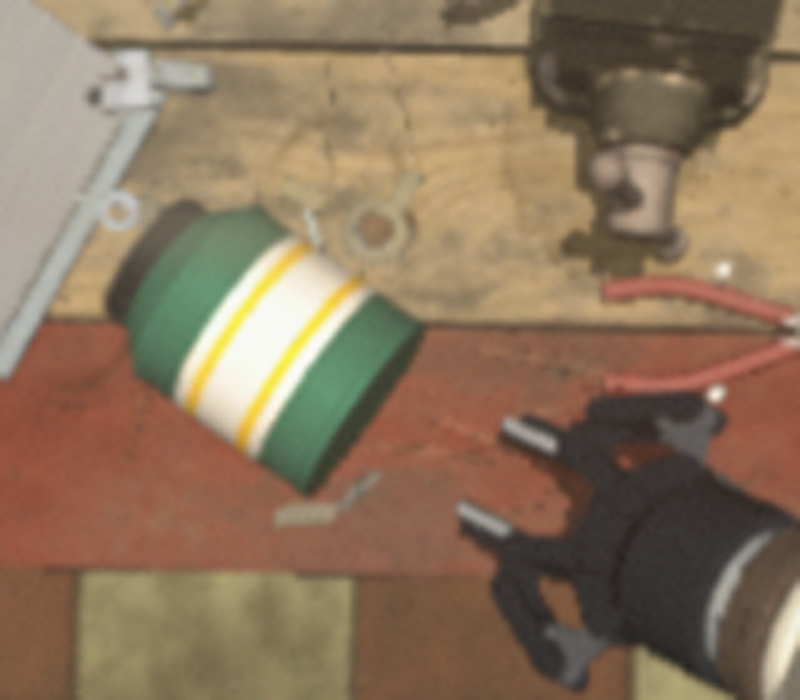

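Run:
```python
from h import *; from plan import *
p,R=load()
cs=camera("side");ct=camera("top")
for b in (0,-.01,-.02,-.03):
  for z in (.011,0,-.011):
    P=[p+R.apply([s*.02,b,z]) for s in(1,-1)]
    print(b,z,"side",proj(cs,P).round(1).tolist(),"top",proj(ct,P).round(1).tolist())
crop(cs,"s4.png",190,170,270,220,10); crop(ct,"t4.png",225,195,295,245,11)
```

```text
0 0.011 side [[235.2, 197.6], [220.1, 197.9]] top [[236.0, 205.0], [227.6, 220.3]]
0 0 side [[235.2, 201.4], [220.0, 201.8]] top [[239.1, 206.9], [230.7, 222.1]]
0 -0.011 side [[235.2, 205.4], [220.0, 205.7]] top [[242.1, 208.7], [233.8, 223.8]]
-0.01 0.011 side [[235.0, 196.1], [219.7, 196.5]] top [[238.6, 206.2], [230.1, 221.6]]
-0.01 0 side [[235.0, 200.0], [219.7, 200.4]] top [[241.7, 208.1], [233.3, 223.4]]
-0.01 -0.011 side [[235.0, 204.0], [219.6, 204.3]] top [[244.7, 209.9], [236.4, 225.2]]
-0.02 0.011 side [[234.8, 194.7], [219.4, 195.0]] top [[241.3, 207.4], [232.7, 223.0]]
-0.02 0 side [[234.7, 198.6], [219.3, 198.9]] top [[244.4, 209.3], [235.9, 224.8]]
-0.02 -0.011 side [[234.7, 202.6], [219.2, 202.9]] top [[247.4, 211.2], [239.0, 226.5]]
-0.03 0.011 side [[234.5, 193.2], [219.0, 193.5]] top [[244.0, 208.7], [235.3, 224.4]]
-0.03 0 side [[234.5, 197.2], [218.9, 197.5]] top [[247.1, 210.6], [238.5, 226.2]]
-0.03 -0.011 side [[234.5, 201.1], [218.9, 201.5]] top [[250.1, 212.5], [241.6, 228.0]]
```

View pics/s4.png

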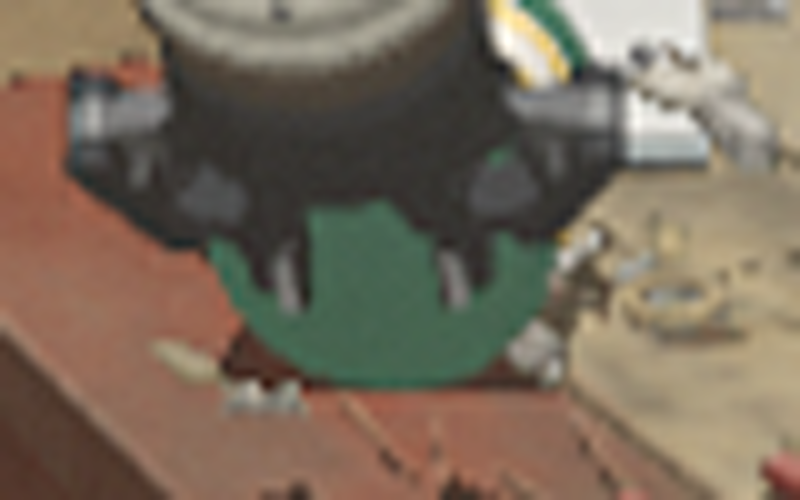

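View pics/t4.png

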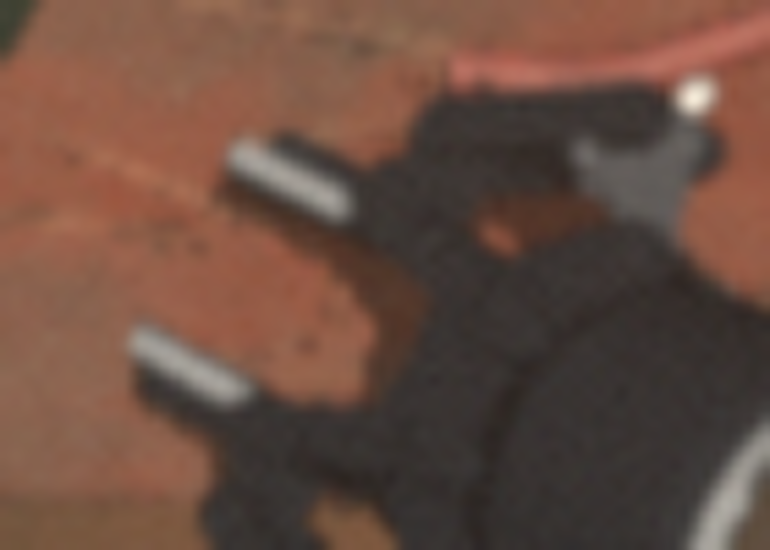

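Request:
play_rows([
  [[0,0,0],[0,0,0],0],
  [[0,0,0],[0,0,0],0],
  [[0,0,0],[0,0,0],0],
  [[0,0,0],[0,0,0],0],
  [[0,0,0],[0,0,0],0],
])

```text
time: 4.2
ee_pos: [0.4005, 0.0376, 0.0406]
tcp_rot: [-45.0, -0.0, -27.4]
wrist_force: [-1.0, -0.8, -0.8]
opening: 0.0002
```

Run:
```python
from h import *; from plan import *
trk()
cs=camera("side");ct=camera("top")
crop(cs,"s5.png",190,170,270,220,10); crop(ct,"t5.png",225,195,295,245,11)
```

```text
t 4.2 st [-0.205   0.0054  0.0406] cmd [-0.205   0.006   0.0401] rpy [-45.   -0.  -27.4] F [-1.  -0.8 -0.8] op 0.0002 q [-28. -22. -42.  71.  45.  89.]
```

View pics/s5.png

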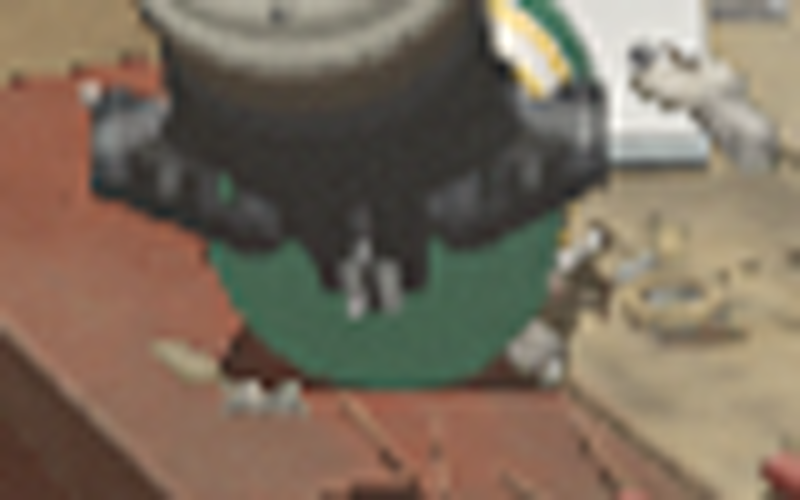

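View pics/t5.png

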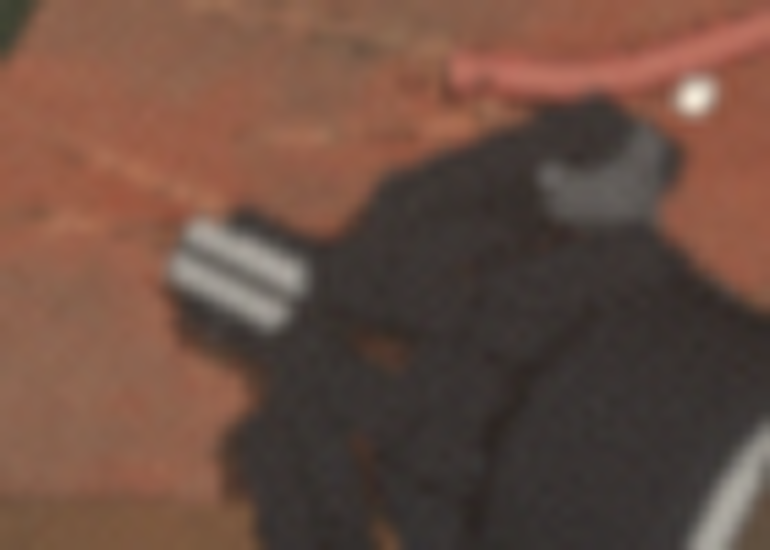

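Run:
```python
from plan import *
plan(w(-.205,.006,.014),Rt(45),1)
```

```text
[ [[0.0,0.0,-0.0],[-0.0,0.0037,-0.0037],40],[[0.0,0.0,-0.0],[-0.0,0.0074,-0.0074],40],[[0.0,0.0,-0.0],[-0.0,0.0111,-0.0111],40],[[0.0,0.0,-0.0],[-0.0,0.0147,-0.0147],40],[[0.0,0.0,-0.0],[-0.0,0.0184,-0.0184],40] ]
```

Request:
play_rows([
  [[0,0,0],[0,0.0037,-0.0037],40],
  [[0,0,0],[0,0.0074,-0.0074],40],
  [[0,0,0],[0,0.0111,-0.0111],40],
  [[0,0,0],[0,0.0147,-0.0147],40],
  [[0,0,0],[0,0.0184,-0.0184],40],
])

```text
time: 4.8
ee_pos: [0.4004, 0.0377, 0.0139]
tcp_rot: [-45.0, 0.0, -27.4]
wrist_force: [0.5, 0.2, -1.1]
opening: 0.0343
```

Run:
```python
from h import *; from plan import *
trk()
cs=camera("side");ct=camera("top")
crop(cs,"s6.png",190,170,270,220,10); crop(ct,"t6.png",225,195,295,245,11)
```

```text
t 4.8 st [-0.205   0.0056  0.0139] cmd [-0.205  0.006  0.014] rpy [-45.    0.  -27.4] F [ 0.5  0.2 -1.1] op 0.0343 q [-28. -21. -44.  68.  45.  89.]
```

View pics/s6.png

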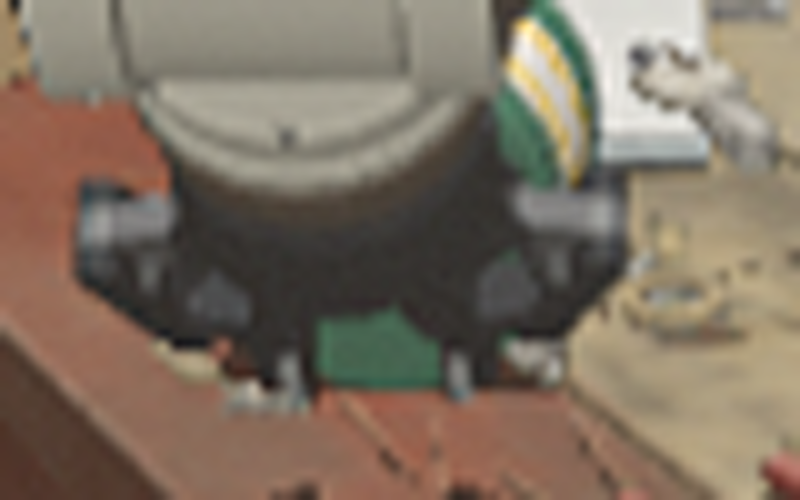

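View pics/t6.png

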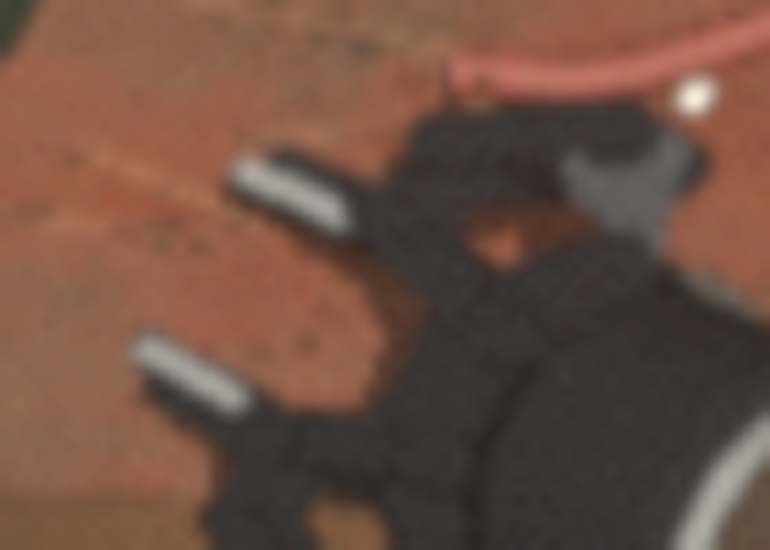

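Request:
play_rows([
  [[0,0,0],[0,0.0006,-0.0006],40],
  [[0,0,0],[0,0.0012,-0.0012],40],
  [[0,0,0],[0,0.0018,-0.0018],40],
  [[0,0,0],[0,0.0024,-0.0024],40],
  [[0,0,0],[0,0.003,-0.003],40],
])

```text
time: 5.4
ee_pos: [0.4006, 0.0376, 0.0103]
tcp_rot: [-45.0, -0.0, -27.4]
wrist_force: [0.2, -0.1, 0.0]
opening: 0.0337
```

Request:
play_rows([
  [[0,0,0],[0,0.0004,-0.0004],40],
  [[0,0,0],[0,0.0008,-0.0008],40],
  [[0,0,0],[0,0.0012,-0.0012],40],
  [[0,0,0],[0,0.0016,-0.0016],40],
  [[0,0,0],[0,0.002,-0.002],40],
])

```text
time: 5.9
ee_pos: [0.4005, 0.0376, 0.0074]
tcp_rot: [-45.0, -0.0, -27.4]
wrist_force: [0.2, 0.1, -0.0]
opening: 0.0342
```

Request:
play_rows([
  [[0,0,0],[0,0.0004,-0.0004],40],
  [[0,0,0],[0,0.0008,-0.0008],40],
  [[0,0,0],[0,0.0012,-0.0012],40],
  [[0,0,0],[0,0.0016,-0.0016],40],
  [[0,0,0],[0,0.002,-0.002],40],
])

```text
time: 6.4
ee_pos: [0.4005, 0.0376, 0.0046]
tcp_rot: [-45.0, -0.0, -27.4]
wrist_force: [-0.0, -1.1, 0.3]
opening: 0.0341
```

Request:
play_rows([
  [[0,0,0],[0,0.0004,-0.0004],40],
  [[0,0,0],[0,0.0008,-0.0008],40],
  [[0,0,0],[0,0.0012,-0.0012],40],
  [[0,0,0],[0,0.0016,-0.0016],40],
  [[0,0,0],[0,0.002,-0.002],40],
])

```text
time: 6.9
ee_pos: [0.4005, 0.0376, 0.0017]
tcp_rot: [-45.0, -0.0, -27.4]
wrist_force: [-1.2, -1.1, -0.1]
opening: 0.0339
```

Run:
```python
from h import *; from plan import *
p,R=load(); p=p+R.apply([0,.009,-.009]); save(p,R); trk()
cs=camera("side");ct=camera("top")
crop(cs,"s7.png",190,180,270,230,10); crop(ct,"t7.png",225,195,295,245,11)
```

```text
t 6.9 st [-0.205   0.0055  0.0017] cmd [-0.205   0.006   0.0013] rpy [-45.   -0.  -27.4] F [-1.2 -1.1 -0.1] op 0.0339 q [-28. -20. -45.  66.  45.  89.]
```

View pics/s7.png

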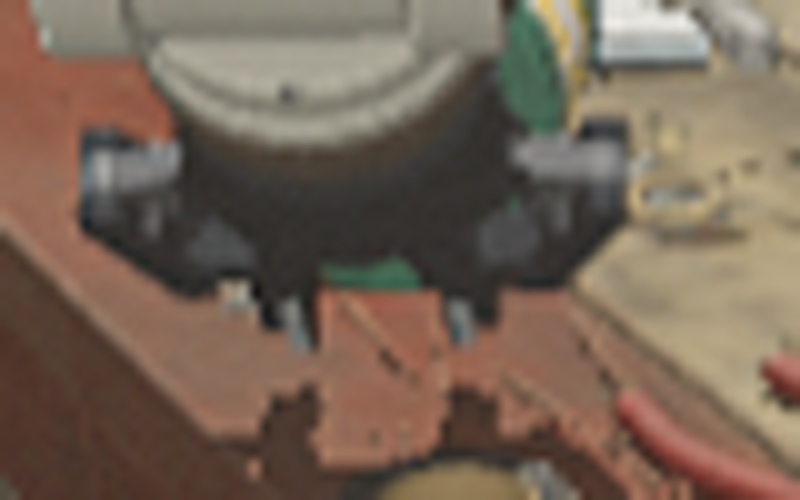

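View pics/t7.png

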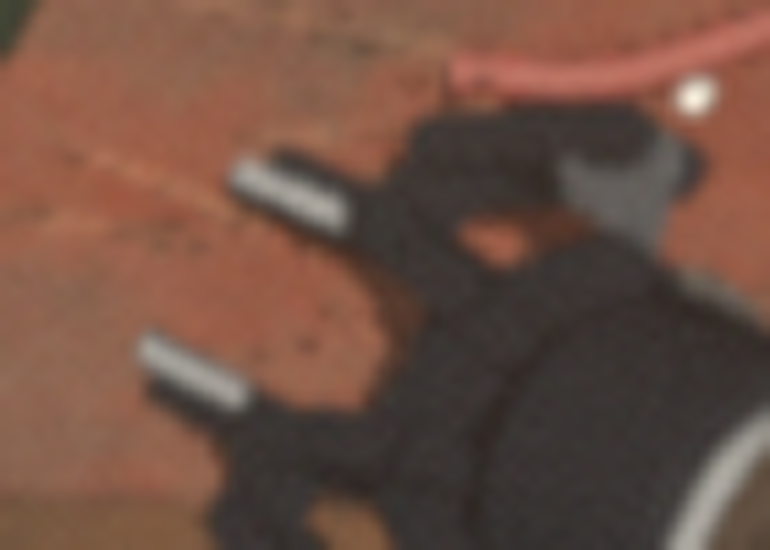

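Request:
play_rows([
  [[0,0,0],[0,0.0008,-0.0008],40],
  [[0,0,0],[0,0.0016,-0.0016],40],
  [[0,0,0],[0,0.0024,-0.0024],40],
  [[0,0,0],[0,0.0032,-0.0032],40],
  [[0,0,0],[0,0.004,-0.004],40],
])

```text
time: 7.5
ee_pos: [0.4005, 0.0376, -0.004]
tcp_rot: [-45.0, -0.0, -27.4]
wrist_force: [0.1, 0.3, -0.3]
opening: 0.0343
```

Request:
play_rows([
  [[0,0,0],[0,0.0004,-0.0004],40],
  [[0,0,0],[0,0.0008,-0.0008],40],
  [[0,0,0],[0,0.0012,-0.0012],40],
  [[0,0,0],[0,0.0016,-0.0016],40],
  [[0,0,0],[0,0.002,-0.002],40],
])

```text
time: 8.0
ee_pos: [0.4005, 0.0376, -0.0067]
tcp_rot: [-45.0, -0.0, -27.4]
wrist_force: [-0.3, -0.7, 0.1]
opening: 0.0339
```

Request:
play_rows([
  [[0,0,0],[0,0.0004,-0.0004],40],
  [[0,0,0],[0,0.0008,-0.0008],40],
  [[0,0,0],[0,0.0012,-0.0012],40],
  [[0,0,0],[0,0.0016,-0.0016],40],
  [[0,0,0],[0,0.002,-0.002],40],
])

```text
time: 8.5
ee_pos: [0.4005, 0.0376, -0.0096]
tcp_rot: [-45.0, -0.0, -27.4]
wrist_force: [-0.1, -1.0, 0.6]
opening: 0.0342
```

Request:
play_rows([
  [[0,0,0],[0,0.0003,-0.0003],40],
  [[0,0,0],[0,0.0006,-0.0006],40],
  [[0,0,0],[0,0.0009,-0.0009],40],
  [[0,0,0],[0,0.0012,-0.0012],40],
  [[0,0,0],[0,0.0015,-0.0015],40],
])

```text
time: 9.0
ee_pos: [0.4005, 0.0376, -0.0117]
tcp_rot: [-45.0, -0.0, -27.4]
wrist_force: [-0.3, -0.3, 0.9]
opening: 0.034
```

Run:
```python
from h import *; from plan import *
p,R=load(); p=p+R.apply([0,.0095,-.0095]); save(p,R); trk()
cs=camera("side");ct=camera("top")
crop(cs,"s8.png",190,180,270,230,10); crop(ct,"t8.png",225,195,295,245,11)
```

```text
t 9.0 st [-0.205   0.0055 -0.0117] cmd [-0.205   0.006  -0.0121] rpy [-45.   -0.  -27.4] F [-0.3 -0.3  0.9] op 0.034 q [-28. -19. -46.  64.  45.  89.]
```

View pics/s8.png

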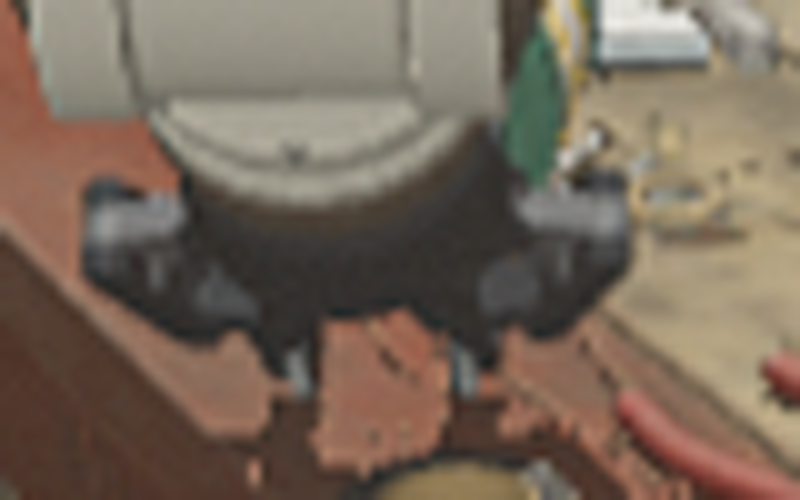

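View pics/t8.png

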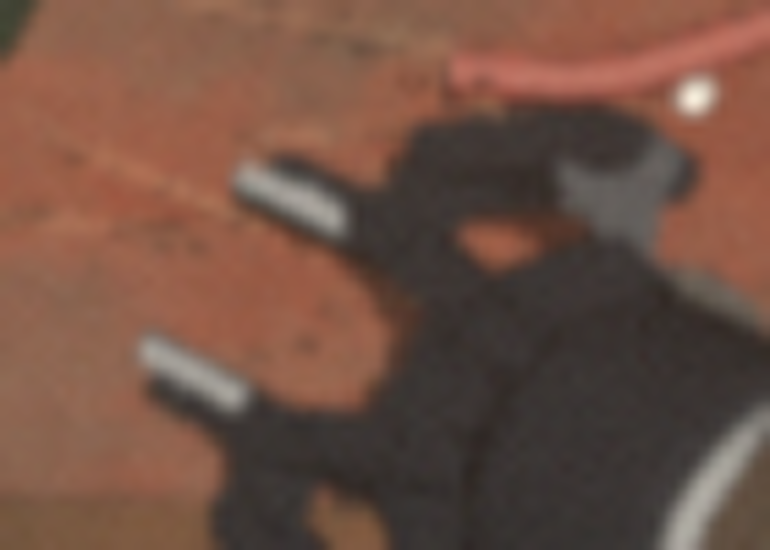

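Run:
```python
from h import *; from plan import *
c=camera("top")
for uv in ((246.8,210.0),(237.9,226.6)): print(loc(onz(c,uv,.0176)))
plan(w(-.15,.006,-.0121),Rt(45),3)
```

```text
[-0.22314769 -0.01746324  0.0176    ]
[-0.22355019  0.02703182  0.0176    ]
[ [[0.0,0.0,-0.0],[-0.0,0.0026,0.0026],40],[[0.0,0.0,-0.0],[-0.0,0.0052,0.0052],40],[[0.0,0.0,-0.0],[-0.0,0.0078,0.0078],40],[[0.0,0.0,-0.0],[-0.0,0.0104,0.0104],40],[[0.0,0.0,-0.0],[-0.0,0.013,0.013],40] ]
[ [[0.0,0.0,-0.0],[-0.0,0.0026,0.0026],40],[[0.0,0.0,-0.0],[-0.0,0.0051,0.0052],40],[[0.0,0.0,-0.0],[-0.0,0.0077,0.0077],40],[[0.0,0.0,-0.0],[-0.0,0.0103,0.0103],40],[[0.0,0.0,-0.0],[-0.0,0.0129,0.0129],40] ]
[ [[0.0,0.0,-0.0],[-0.0,0.0026,0.0026],40],[[0.0,0.0,-0.0],[-0.0,0.0052,0.0052],40],[[0.0,0.0,-0.0],[-0.0,0.0078,0.0078],40],[[0.0,0.0,-0.0],[-0.0,0.0104,0.0104],40],[[0.0,0.0,-0.0],[-0.0,0.013,0.013],40] ]
```

Request:
play_rows([
  [[0,0,0],[0,0.0026,0.0026],40],
  [[0,0,0],[0,0.0052,0.0052],40],
  [[0,0,0],[0,0.0078,0.0078],40],
  [[0,0,0],[0,0.0104,0.0104],40],
  [[0,0,0],[0,0.013,0.013],40],
])

```text
time: 9.65
ee_pos: [0.4091, 0.0543, -0.0116]
tcp_rot: [-45.0, -0.0, -27.4]
wrist_force: [-0.4, -0.1, 0.1]
opening: 0.0343
```

Request:
play_rows([
  [[0,0,0],[0,0.0026,0.0026],40],
  [[0,0,0],[0,0.0052,0.0052],40],
  [[0,0,0],[0,0.0078,0.0078],40],
  [[0,0,0],[0,0.0104,0.0104],40],
  [[0,0,0],[0,0.013,0.013],40],
])

```text
time: 10.15
ee_pos: [0.4176, 0.0705, -0.0116]
tcp_rot: [-45.0, -0.0, -27.4]
wrist_force: [1.4, -1.0, -0.7]
opening: 0.034
```

Request:
play_rows([
  [[0,0,0],[0,0.0026,0.0026],40],
  [[0,0,0],[0,0.0052,0.0052],40],
  [[0,0,0],[0,0.0078,0.0078],40],
  [[0,0,0],[0,0.0104,0.0104],40],
  [[0,0,0],[0,0.013,0.013],40],
])

```text
time: 10.65
ee_pos: [0.426, 0.0869, -0.0116]
tcp_rot: [-45.0, -0.0, -27.4]
wrist_force: [-0.2, 0.5, 0.7]
opening: 0.0342
```

Request:
play_rows([
  [[0,0,0],[0,0.0014,0.0014],40],
  [[0,0,0],[0,0.0028,0.0028],40],
  [[0,0,0],[0,0.0042,0.0042],40],
  [[0,0,0],[0,0.0056,0.0056],40],
  [[0,0,0],[0,0.007,0.007],40],
])

```text
time: 11.15
ee_pos: [0.4307, 0.0953, -0.0115]
tcp_rot: [-45.0, -0.0, -27.4]
wrist_force: [0.1, -4.0, 1.4]
opening: 0.0342
```

Request:
play_rows([
  [[0,0,0],[0,0.0014,0.0014],40],
  [[0,0,0],[0,0.0028,0.0028],40],
  [[0,0,0],[0,0.0042,0.0042],40],
  [[0,0,0],[0,0.0056,0.0056],40],
  [[0,0,0],[0,0.007,0.007],40],
])

```text
time: 11.65
ee_pos: [0.435, 0.1044, -0.0116]
tcp_rot: [-45.0, 0.0, -27.4]
wrist_force: [-1.8, -4.5, 3.0]
opening: 0.0341
```

Request:
play_rows([
  [[0,0,0],[0,0.0014,0.0014],40],
  [[0,0,0],[0,0.0028,0.0028],40],
  [[0,0,0],[0,0.0042,0.0042],40],
  [[0,0,0],[0,0.0056,0.0056],40],
  [[0,0,0],[0,0.007,0.007],40],
])

```text
time: 12.15
ee_pos: [0.4396, 0.1132, -0.0116]
tcp_rot: [-45.0, 0.0, -27.4]
wrist_force: [-2.1, -4.5, 2.7]
opening: 0.0341
```

Run:
```python
from h import *; from plan import *
p,R=load(); p=p+R.apply([0,.021,.021]); save(p,R); trk()
ct=camera("top"); crop(ct,"t9.png",95,105,255,245,5)
```

```text
t 12.15 st [-0.12    0.0056 -0.0116] cmd [-0.1203  0.006  -0.0121] rpy [-45.    0.  -27.4] F [-2.1 -4.5  2.7] op 0.0341 q [-14. -24. -49.  51.  43. 109.]
```

View pics/t9.png

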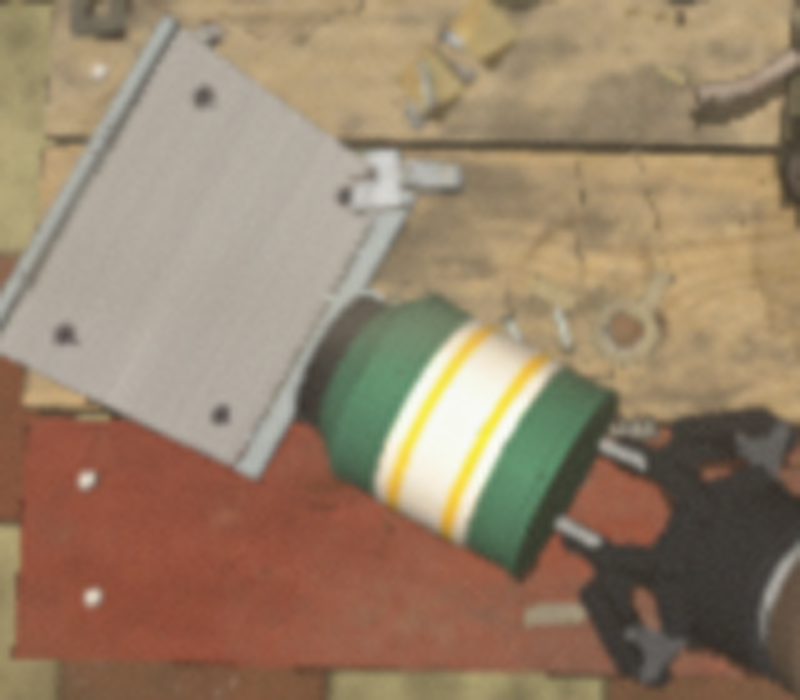

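Request:
play_rows([
  [[0,0,0],[0,0.0014,0.0014],40],
  [[0,0,0],[0,0.0028,0.0028],40],
  [[0,0,0],[0,0.0042,0.0042],40],
  [[0,0,0],[0,0.0056,0.0056],40],
  [[0,0,0],[0,0.007,0.007],40],
])

```text
time: 12.7
ee_pos: [0.4441, 0.1219, -0.0116]
tcp_rot: [-45.0, 0.0, -27.4]
wrist_force: [-2.6, -4.2, 2.8]
opening: 0.0341
```

Request:
play_rows([
  [[0,0,0],[0,0.0014,0.0014],40],
  [[0,0,0],[0,0.0028,0.0028],40],
  [[0,0,0],[0,0.0042,0.0042],40],
  [[0,0,0],[0,0.0056,0.0056],40],
  [[0,0,0],[0,0.007,0.007],40],
])

```text
time: 13.2
ee_pos: [0.4486, 0.1307, -0.0117]
tcp_rot: [-45.0, 0.0, -27.4]
wrist_force: [-2.9, -3.9, 3.0]
opening: 0.034
```

Request:
play_rows([
  [[0,0,0],[0,0.0008,0.0008],40],
  [[0,0,0],[0,0.0016,0.0016],40],
  [[0,0,0],[0,0.0024,0.0024],40],
  [[0,0,0],[0,0.0032,0.0032],40],
  [[0,0,0],[0,0.004,0.004],40],
])

```text
time: 13.7
ee_pos: [0.4512, 0.1356, -0.0117]
tcp_rot: [-45.0, 0.0, -27.4]
wrist_force: [-2.4, -5.9, 3.6]
opening: 0.0342
```

Request:
play_rows([
  [[0,0,0],[0,0.0008,0.0008],40],
  [[0,0,0],[0,0.0016,0.0016],40],
  [[0,0,0],[0,0.0024,0.0024],40],
  [[0,0,0],[0,0.0032,0.0032],40],
  [[0,0,0],[0,0.004,0.004],40],
])

```text
time: 14.2
ee_pos: [0.4538, 0.1406, -0.0117]
tcp_rot: [-45.0, 0.0, -27.4]
wrist_force: [-2.0, -5.1, 4.0]
opening: 0.034
```

Request:
play_rows([
  [[0,0,0],[0,0.0008,0.0008],40],
  [[0,0,0],[0,0.0016,0.0016],40],
  [[0,0,0],[0,0.0024,0.0024],40],
  [[0,0,0],[0,0.0032,0.0032],40],
  [[0,0,0],[0,0.004,0.004],40],
])

```text
time: 14.7
ee_pos: [0.4563, 0.1451, -0.0119]
tcp_rot: [-45.1, 0.0, -27.5]
wrist_force: [-7.6, -12.8, 6.5]
opening: 0.0345
```

Run:
```python
from h import *; from plan import *
p,R=load(); p=p+R.apply([0,.026,.026]); save(p,R); trk()
ct=camera("top"); crop(ct,"t10.png",95,105,255,245,5)
ct=camera("side"); crop(ct,"s10.png",180,100,300,220,5)
```

```text
t 14.7 st [-0.0839  0.0054 -0.0119] cmd [-0.0835  0.006  -0.0121] rpy [-45.1   0.  -27.5] F [ -7.6 -12.8   6.5] op 0.0345 q [ -8. -24. -50.  46.  42. 116.]
```

View pics/t10.png

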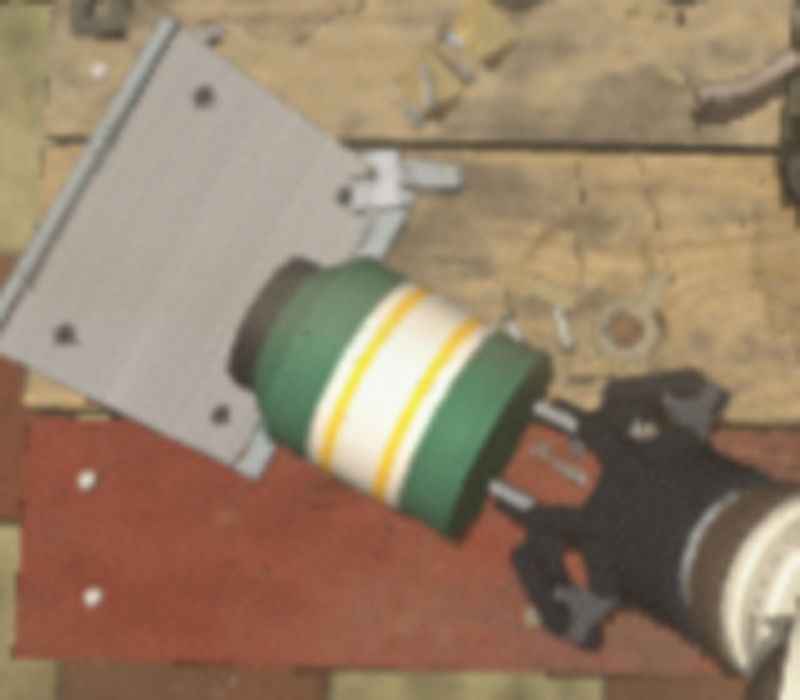

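View pics/s10.png

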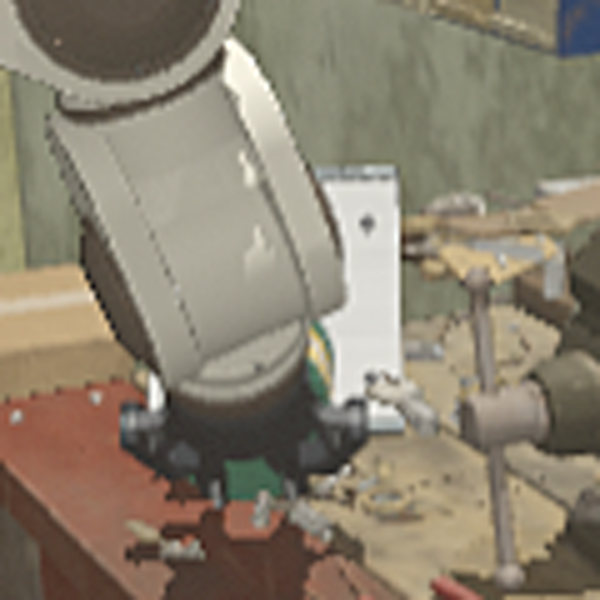

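Request:
play_rows([
  [[0,0,0],[0,0.0008,0.0008],40],
  [[0,0,0],[0,0.0016,0.0016],40],
  [[0,0,0],[0,0.0024,0.0024],40],
  [[0,0,0],[0,0.0032,0.0032],40],
  [[0,0,0],[0,0.004,0.004],40],
])

```text
time: 15.3
ee_pos: [0.4588, 0.1502, -0.0121]
tcp_rot: [-45.1, 0.0, -27.5]
wrist_force: [-4.4, -9.5, 3.1]
opening: 0.034
```

Request:
play_rows([
  [[0,0,0],[0,0.0008,0.0008],40],
  [[0,0,0],[0,0.0016,0.0016],40],
  [[0,0,0],[0,0.0024,0.0024],40],
  [[0,0,0],[0,0.0032,0.0032],40],
  [[0,0,0],[0,0.004,0.004],40],
])

```text
time: 15.8
ee_pos: [0.4612, 0.1554, -0.0124]
tcp_rot: [-45.1, 0.1, -27.5]
wrist_force: [-3.2, -6.0, 1.9]
opening: 0.0339
```

Request:
play_rows([
  [[0,0,0],[0,0.0008,0.0008],40],
  [[0,0,0],[0,0.0016,0.0016],40],
  [[0,0,0],[0,0.0024,0.0024],40],
  [[0,0,0],[0,0.0032,0.0032],40],
  [[0,0,0],[0,0.004,0.004],40],
])

```text
time: 16.3
ee_pos: [0.4636, 0.1606, -0.0126]
tcp_rot: [-45.1, 0.1, -27.4]
wrist_force: [-2.6, -4.8, -0.2]
opening: 0.0343
```

Run:
```python
from h import *; from plan import *
p,R=load(); p=p+R.apply([0,.012,.012]); save(p,R); trk()
ct=camera("top"); crop(ct,"t11.png",95,105,255,245,5)
```

```text
t 16.3 st [-0.0668  0.006  -0.0126] cmd [-0.0665  0.006  -0.0121] rpy [-45.1   0.1 -27.4] F [-2.6 -4.8 -0.2] op 0.0343 q [ -6. -23. -50.  43.  41. 119.]
```

View pics/t11.png

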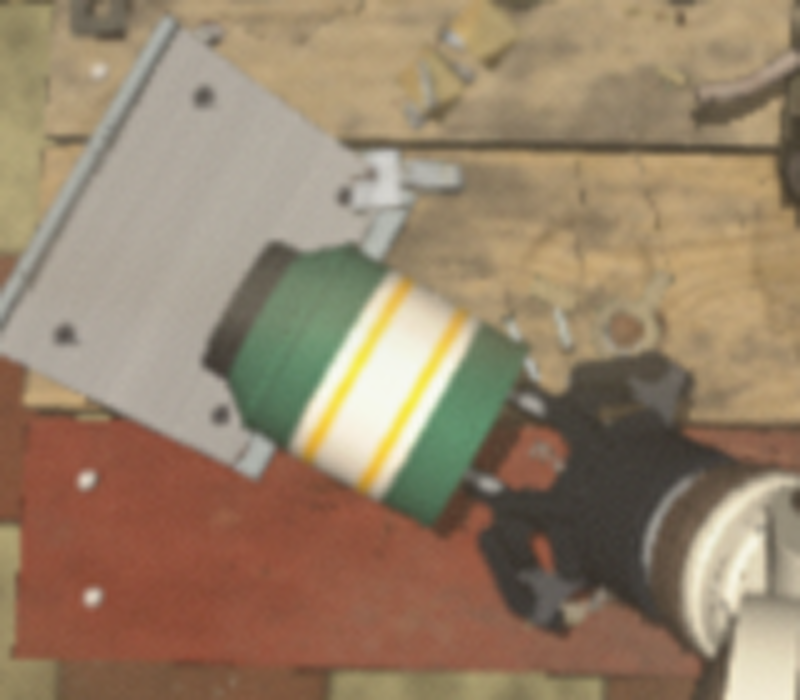

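Request:
play_rows([
  [[0,0,0],[0,0.0008,0.0008],40],
  [[0,0,0],[0,0.0016,0.0016],40],
  [[0,0,0],[0,0.0024,0.0024],40],
  [[0,0,0],[0,0.0032,0.0032],40],
  [[0,0,0],[0,0.004,0.004],40],
])

```text
time: 16.85
ee_pos: [0.4668, 0.1658, -0.0118]
tcp_rot: [-45.0, 0.0, -27.4]
wrist_force: [-1.3, -1.9, -3.8]
opening: 0.0341
```

Request:
play_rows([
  [[0,0,0],[0,0.0008,0.0008],40],
  [[0,0,0],[0,0.0016,0.0016],40],
  [[0,0,0],[0,0.0024,0.0024],40],
  [[0,0,0],[0,0.0032,0.0032],40],
  [[0,0,0],[0,0.004,0.004],40],
])

```text
time: 17.35
ee_pos: [0.4696, 0.1708, -0.0116]
tcp_rot: [-45.0, -0.0, -27.4]
wrist_force: [-1.4, -1.7, -3.0]
opening: 0.0344
```

Request:
play_rows([
  [[0,0,0],[0,0.0008,0.0008],40],
  [[0,0,0],[0,0.0016,0.0016],40],
  [[0,0,0],[0,0.0024,0.0024],40],
  [[0,0,0],[0,0.0032,0.0032],40],
  [[0,0,0],[0,0.004,0.004],40],
])

```text
time: 17.85
ee_pos: [0.4722, 0.1758, -0.0117]
tcp_rot: [-45.0, -0.0, -27.4]
wrist_force: [-0.5, -1.2, -2.8]
opening: 0.0344
```

Request:
play_rows([
  [[0,0,0],[0,0.0008,0.0008],40],
  [[0,0,0],[0,0.0016,0.0016],40],
  [[0,0,0],[0,0.0024,0.0024],40],
  [[0,0,0],[0,0.0032,0.0032],40],
  [[0,0,0],[0,0.004,0.004],40],
])

```text
time: 18.35
ee_pos: [0.4748, 0.1808, -0.0116]
tcp_rot: [-45.0, -0.0, -27.4]
wrist_force: [-0.6, -1.2, -4.2]
opening: 0.0341
```

Run:
```python
from h import *; from plan import *
p,R=load(); p=p+R.apply([0,.016,.016]); save(p,R); trk()
ct=camera("top"); crop(ct,"t12.png",95,105,255,245,5)
ct=camera("side"); crop(ct,"s12.png",180,100,300,220,5)
```

```text
t 18.35 st [-0.0437  0.0054 -0.0116] cmd [-0.0439  0.006  -0.0121] rpy [-45.   -0.  -27.4] F [-0.6 -1.2 -4.2] op 0.0341 q [ -3. -23. -50.  40.  40. 123.]
```

View pics/t12.png

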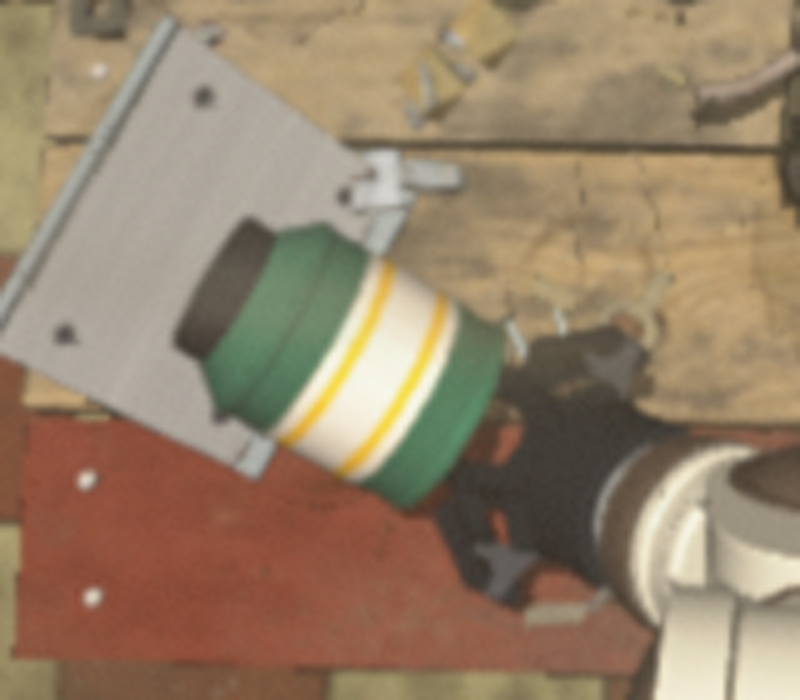

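View pics/s12.png

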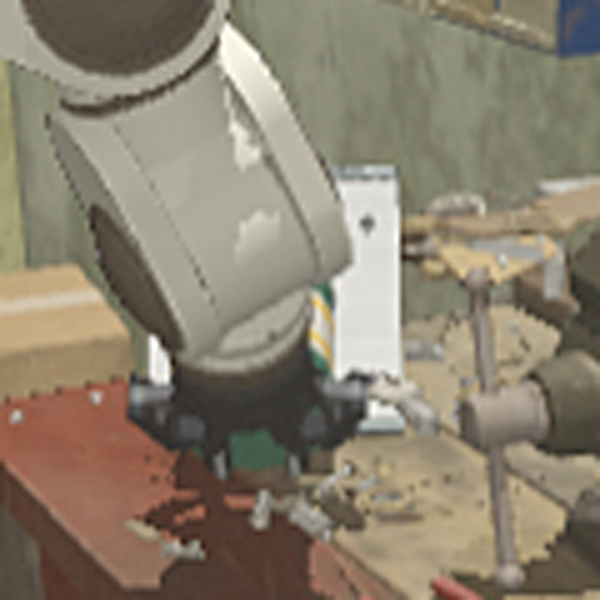

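```bash
cat > ov.py <<'E'
from h import *; from plan import *
def circ(x,y,z,th,a,r,n=72):
    # foot centre (x,y,z) stand frame, axis elev th, ring at a along the axis with radius r
    t=np.linspace(0,2*np.pi,n,endpoint=False); c,s=np.cos(np.radians(th)),np.sin(np.radians(th))
    P=np.array([x,y,z])+a*np.array([c,0,s])+r*(np.outer(np.cos(t),[0,1,0])+np.outer(np.sin(t),[-s,0,c]))
    return np.array([w(*q) for q in P])
def rimpose(xf,zf,th,y=.005): # low rim at xf,zf
    c,s=np.cos(np.radians(th)),np.sin(np.radians(th)); return xf-.049*s,y,zf+.049*c,th
def overlay(cam,poses,name,box,k):
    c=camera(cam) if isinstance(cam,str) else cam
    x0,y0,x1,y1=box
    im=cv2.resize(cv2.cvtColor(c["img"],cv2.COLOR_RGB2BGR)[y0:y1,x0:x1],None,fx=k,fy=k,interpolation=cv2.INTER_CUBIC)
    for po,col in poses:
        for a,r in ((0,.049),(.125,.033)):
            u=((proj(c,circ(*po,a,r))-[x0,y0]+.5)*k-.5).astype(np.int32)
            cv2.polylines(im,[u],True,col,1)
    cv2.imwrite("pics/"+name,im)
E
python3 - <<'E'
from ov import *
overlay("top",[(rimpose(-.0524,0,28),(255,0,255)),(rimpose(-.065,.017,20),(255,255,0)),(rimpose(-.06,.01,24),(0,0,255))],"o1.png",(95,105,255,245),5)
E
```

```text
(no output)
```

View pics/o1.png

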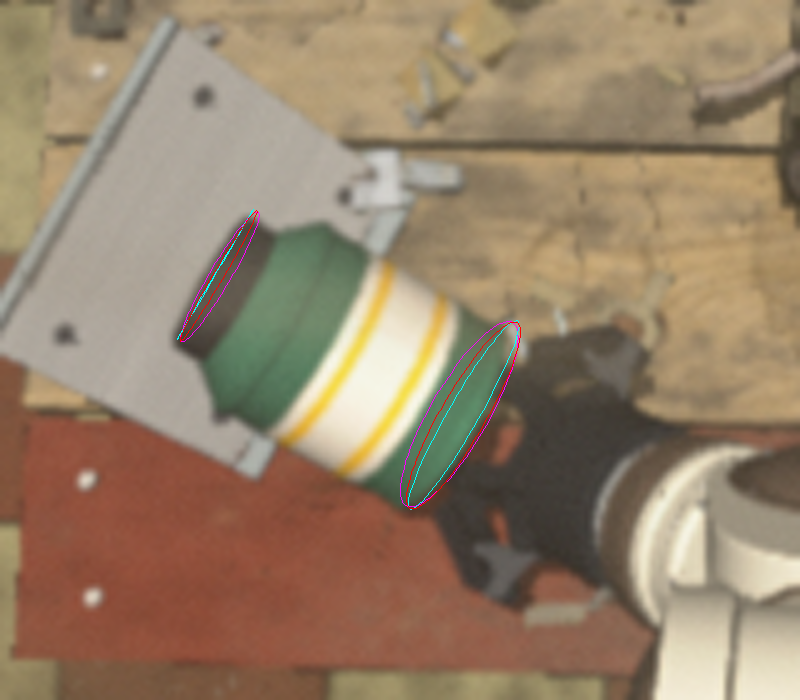

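Run:
```python
from ov import *
c=camera("side"); print(proj(c,[w(-.0524,.005,0),w(-.065,.005,.017),w(-.06,.005,.0)]))
print(get_obs()["time"])
overlay(c,[(rimpose(-.0524,0,28),(255,0,255)),(rimpose(-.065,.017,20),(255,255,0))],"o2.png",(190,150,280,220),8)
```

```text
[[231.65016158 193.56563371]
 [231.17043095 189.86736297]
 [231.51889322 194.5397956 ]]
18.55
```

View pics/o2.png

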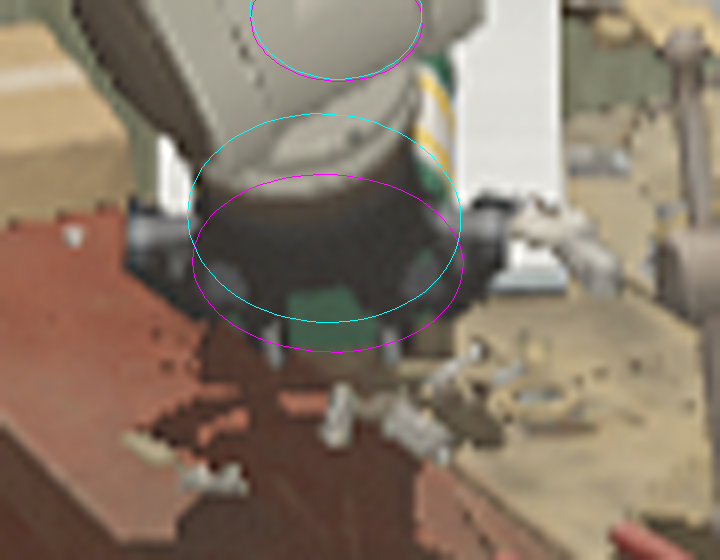

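Request:
play_rows([
  [[0,0,0],[0,0.0008,0.0008],40],
  [[0,0,0],[0,0.0016,0.0016],40],
  [[0,0,0],[0,0.0024,0.0024],40],
  [[0,0,0],[0,0.0032,0.0032],40],
  [[0,0,0],[0,0.004,0.004],40],
])

```text
time: 19.05
ee_pos: [0.4773, 0.1859, -0.0117]
tcp_rot: [-45.0, 0.0, -27.4]
wrist_force: [-0.2, -0.3, -4.2]
opening: 0.0342
```

Request:
play_rows([
  [[0,0,0],[0,0.0008,0.0008],40],
  [[0,0,0],[0,0.0016,0.0016],40],
  [[0,0,0],[0,0.0024,0.0024],40],
  [[0,0,0],[0,0.0032,0.0032],40],
  [[0,0,0],[0,0.004,0.004],40],
])

```text
time: 19.55
ee_pos: [0.4799, 0.1908, -0.0117]
tcp_rot: [-45.0, 0.0, -27.4]
wrist_force: [-0.6, 0.0, -4.6]
opening: 0.0343
```

Run:
```python
from ov import *
p,R=load(); p=p+R.apply([0,.008,.008]); save(p,R); trk()
overlay("top",[(rimpose(-.04,0,33),(255,0,255))],"o3.png",(95,105,255,245),5)
overlay("side",[(rimpose(-.04,0,33),(255,0,255))],"o4.png",(190,150,280,220),8)
```

```text
t 19.55 st [-0.0324  0.0055 -0.0117] cmd [-0.0326  0.006  -0.0121] rpy [-45.    0.  -27.4] F [-0.6  0.  -4.6] op 0.0343 q [ -1. -22. -50.  39.  39. 125.]
```

View pics/o3.png

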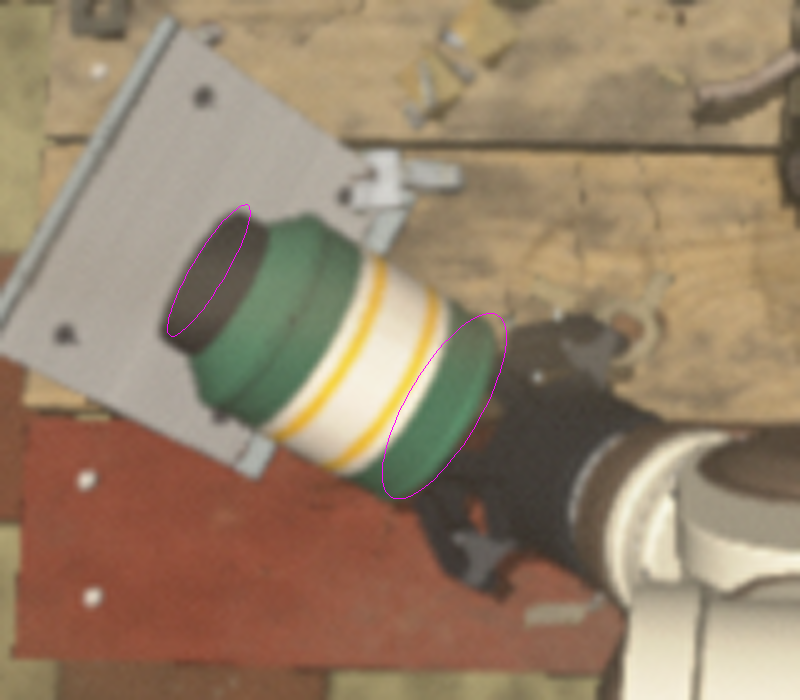

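View pics/o4.png

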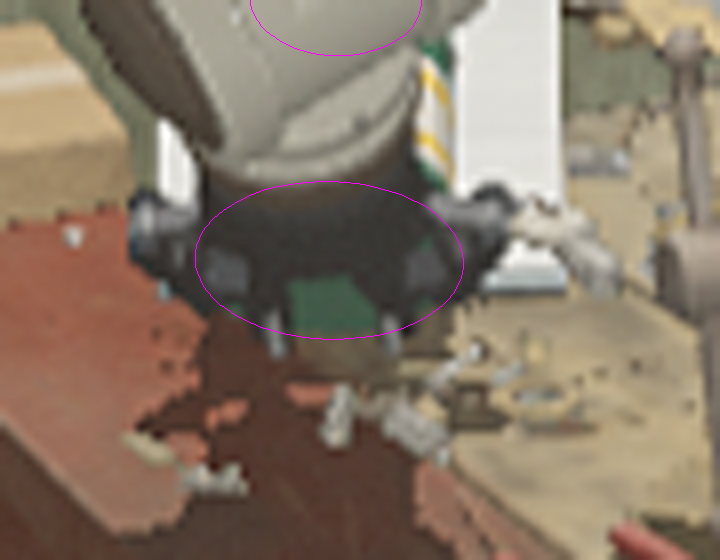

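Request:
play_rows([
  [[0,0,0],[0,0.0007,0.0007],40],
  [[0,0,0],[0,0.0014,0.0014],40],
  [[0,0,0],[0,0.0021,0.0021],40],
  [[0,0,0],[0,0.0028,0.0028],40],
  [[0,0,0],[0,0.0035,0.0035],40],
])

```text
time: 20.15
ee_pos: [0.4822, 0.1953, -0.0117]
tcp_rot: [-45.0, -0.0, -27.4]
wrist_force: [-0.5, -0.5, -4.5]
opening: 0.034
```

Request:
play_rows([
  [[0,0,0],[0,0.0007,0.0007],40],
  [[0,0,0],[0,0.0014,0.0014],40],
  [[0,0,0],[0,0.0021,0.0021],40],
  [[0,0,0],[0,0.0028,0.0028],40],
  [[0,0,0],[0,0.0035,0.0035],40],
])

```text
time: 20.65
ee_pos: [0.4843, 0.1991, -0.0121]
tcp_rot: [-45.1, 0.0, -27.5]
wrist_force: [-4.2, -7.9, -1.7]
opening: 0.034
```

Run:
```python
from ov import *
p,R=load(); p=p+R.apply([0,.007,.007]); save(p,R); trk()
overlay("top",[(rimpose(-.026,0,38.5),(255,0,255))],"o5.png",(95,105,255,245),5)
overlay("side",[(rimpose(-.026,0,38.5),(255,0,255))],"o6.png",(190,150,280,220),8)
```

```text
t 20.65 st [-0.023   0.0054 -0.0121] cmd [-0.0227  0.006  -0.0121] rpy [-45.1   0.  -27.5] F [-4.2 -7.9 -1.7] op 0.034 q [  0. -22. -49.  37.  39. 127.]
```

View pics/o5.png

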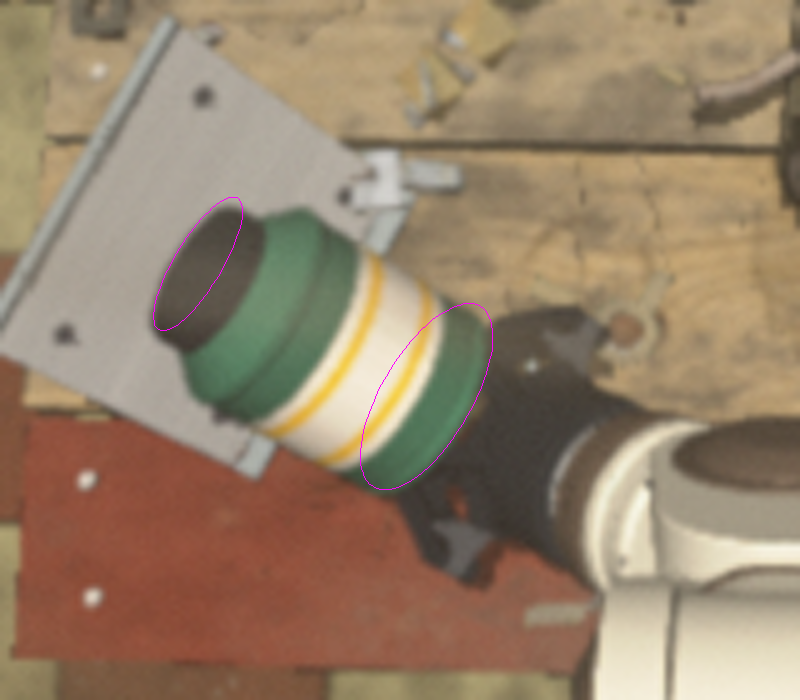

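View pics/o6.png

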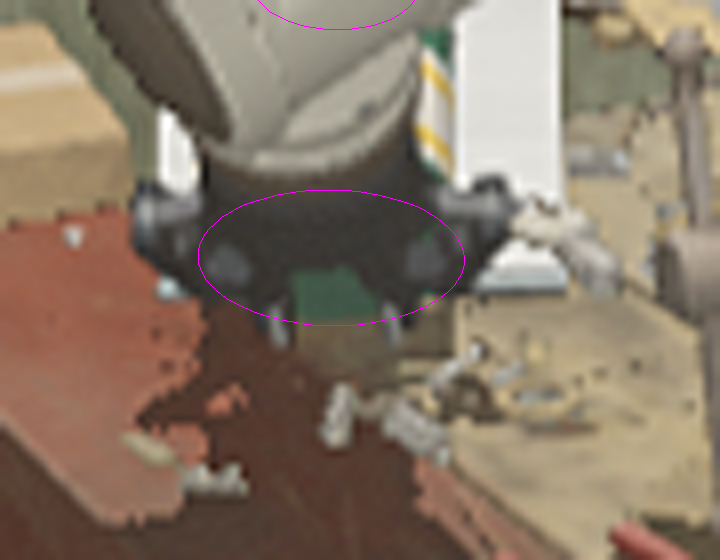

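Request:
play_rows([
  [[0,0,0],[0,-0.0006,-0.0006],40],
  [[0,0,0],[0,-0.0013,-0.0013],40],
  [[0,0,0],[0,-0.002,-0.002],40],
  [[0,0,0],[0,-0.0028,-0.0028],40],
  [[0,0,0],[0,-0.0036,-0.0036],40],
])

```text
time: 21.25
ee_pos: [0.4825, 0.1951, -0.0112]
tcp_rot: [-45.0, -0.0, -27.4]
wrist_force: [-1.4, 0.4, -0.4]
opening: 0.0342
```

Request:
play_rows([
  [[0,0,0],[0,-0.0009,-0.0009],40],
  [[0,0,0],[0,-0.0018,-0.0018],40],
  [[0,0,0],[0,-0.0027,-0.0027],40],
  [[0,0,0],[0,-0.0036,-0.0036],40],
  [[0,0,0],[0,-0.0045,-0.0045],40],
])

```text
time: 21.75
ee_pos: [0.4792, 0.1893, -0.0116]
tcp_rot: [-45.0, -0.0, -27.4]
wrist_force: [1.1, -0.2, -1.2]
opening: 0.0342
```

Run:
```python
from ov import *
p,R=load(); p=p+R.apply([0,-.0081,-.0081]); save(p,R); trk()
overlay("top",[(rimpose(-.0235,0,50),(255,0,255))],"o7.png",(95,105,255,245),5)
overlay("side",[(rimpose(-.0235,0,50),(255,0,255))],"o8.png",(190,150,280,220),8)
```

```text
t 21.75 st [-0.0341  0.0054 -0.0116] cmd [-0.0342  0.006  -0.0121] rpy [-45.   -0.  -27.4] F [ 1.1 -0.2 -1.2] op 0.0342 q [ -1. -22. -50.  39.  39. 125.]
```

View pics/o7.png

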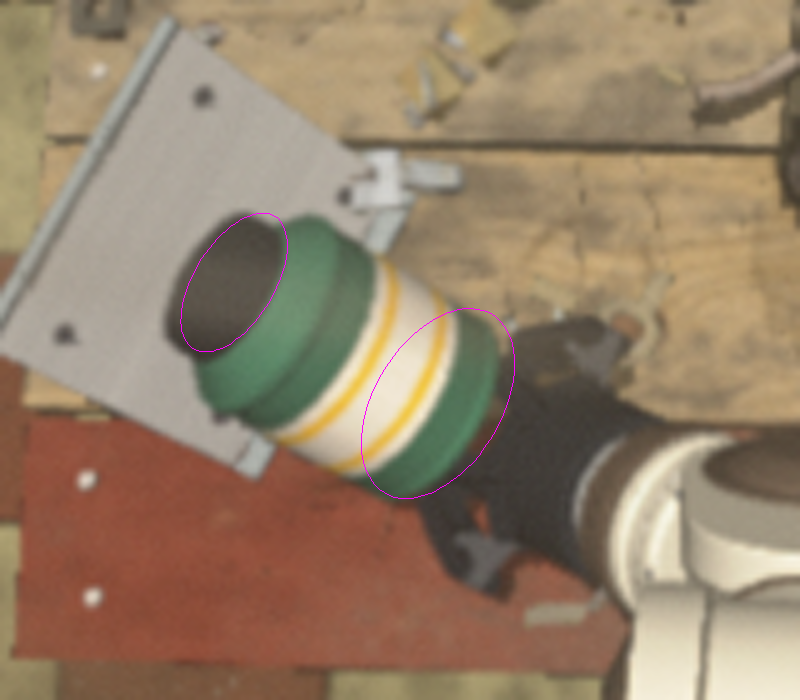

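View pics/o8.png

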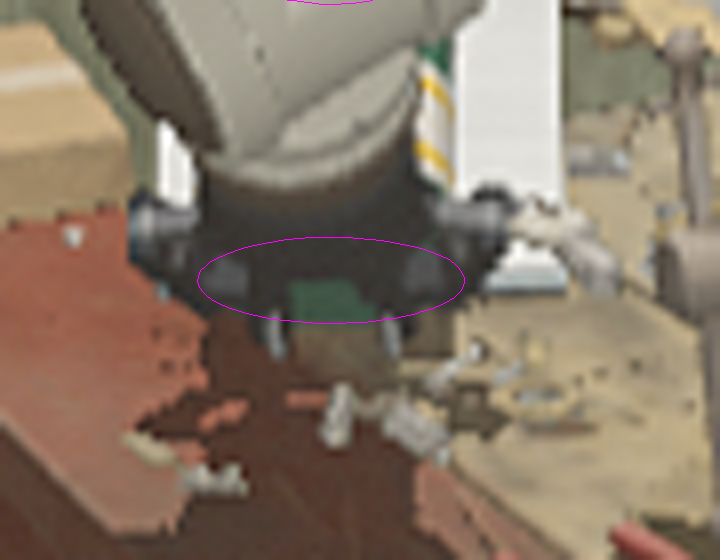

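Request:
play_rows([
  [[0,0,0],[0,-0.0009,-0.0009],40],
  [[0,0,0],[0,-0.0018,-0.0018],40],
  [[0,0,0],[0,-0.0027,-0.0027],40],
  [[0,0,0],[0,-0.0036,-0.0036],40],
  [[0,0,0],[0,-0.0045,-0.0045],40],
])

```text
time: 22.35
ee_pos: [0.4762, 0.1836, -0.0117]
tcp_rot: [-45.0, -0.0, -27.4]
wrist_force: [-0.7, -0.4, -1.5]
opening: 0.0343
```

Request:
play_rows([
  [[0,0,0],[0,-0.0009,-0.0009],40],
  [[0,0,0],[0,-0.0018,-0.0018],40],
  [[0,0,0],[0,-0.0027,-0.0027],40],
  [[0,0,0],[0,-0.0036,-0.0036],40],
  [[0,0,0],[0,-0.0045,-0.0045],40],
])

```text
time: 22.85
ee_pos: [0.4733, 0.178, -0.0117]
tcp_rot: [-45.0, -0.0, -27.4]
wrist_force: [-0.7, -0.7, -1.3]
opening: 0.0341
```

Run:
```python
from ov import *
p,R=load(); p=p+R.apply([0,-.009,-.009]); save(p,R); trk()
overlay("top",[(rimpose(-.0295,0,52),(255,0,255))],"o9.png",(95,105,255,245),5)
overlay("side",[(rimpose(-.0295,0,52),(255,0,255))],"o10.png",(190,150,280,220),8)
```

```text
t 22.85 st [-0.0469  0.0055 -0.0117] cmd [-0.0469  0.006  -0.0121] rpy [-45.   -0.  -27.4] F [-0.7 -0.7 -1.3] op 0.0341 q [ -3. -23. -50.  41.  40. 123.]
```

View pics/o9.png

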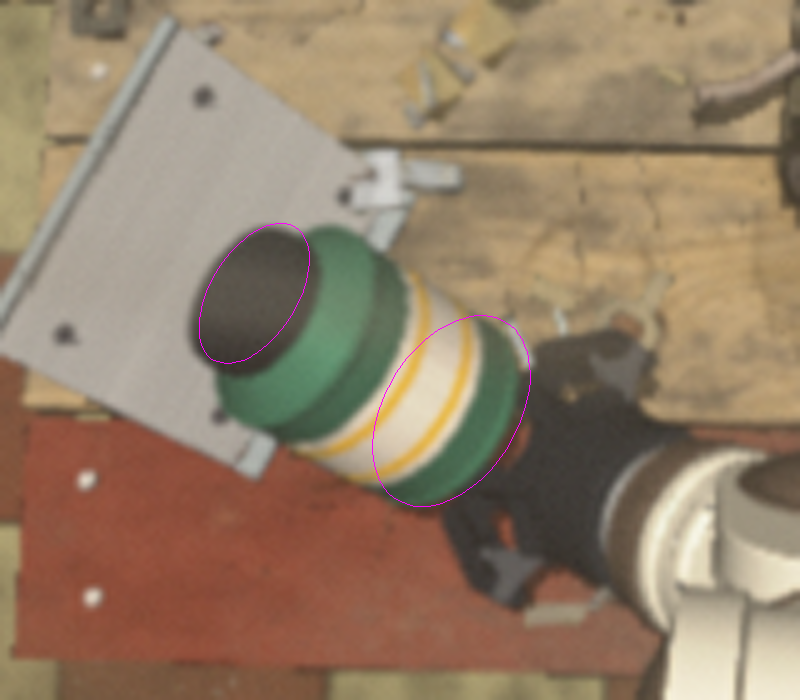

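View pics/o10.png

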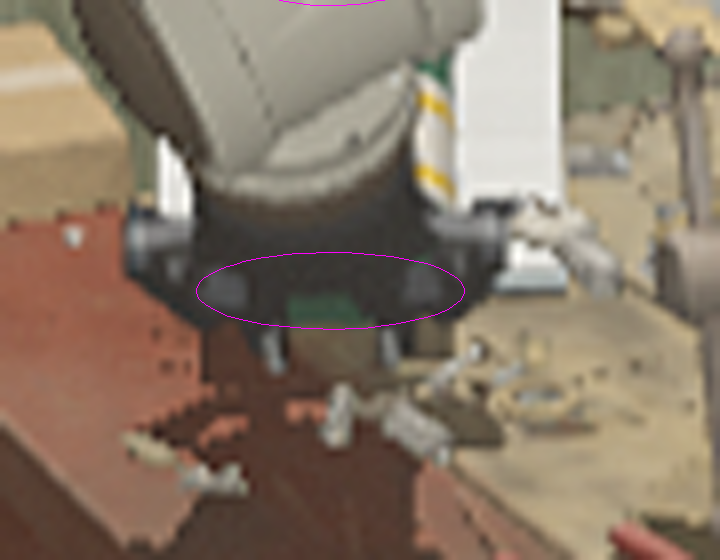

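Request:
play_rows([
  [[0,0,0],[0,-0.001,-0.001],40],
  [[0,0,0],[0,-0.002,-0.002],40],
  [[0,0,0],[0,-0.003,-0.003],40],
  [[0,0,0],[0,-0.004,-0.004],40],
  [[0,0,0],[0,-0.005,-0.005],40],
])

```text
time: 23.45
ee_pos: [0.4701, 0.1717, -0.0117]
tcp_rot: [-45.0, -0.0, -27.4]
wrist_force: [-0.1, -0.3, -1.8]
opening: 0.0343
```

Request:
play_rows([
  [[0,0,0],[0,-0.001,-0.001],40],
  [[0,0,0],[0,-0.002,-0.002],40],
  [[0,0,0],[0,-0.003,-0.003],40],
  [[0,0,0],[0,-0.004,-0.004],40],
  [[0,0,0],[0,-0.005,-0.005],40],
])

```text
time: 23.95
ee_pos: [0.4668, 0.1654, -0.0116]
tcp_rot: [-45.0, -0.0, -27.4]
wrist_force: [0.3, 0.1, -1.7]
opening: 0.0339
```

Request:
play_rows([
  [[0,0,0],[0,-0.001,-0.001],40],
  [[0,0,0],[0,-0.002,-0.002],40],
  [[0,0,0],[0,-0.003,-0.003],40],
  [[0,0,0],[0,-0.004,-0.004],40],
  [[0,0,0],[0,-0.005,-0.005],40],
])

```text
time: 24.45
ee_pos: [0.4635, 0.1591, -0.0117]
tcp_rot: [-45.0, -0.0, -27.4]
wrist_force: [0.6, -0.9, -0.9]
opening: 0.0341
```

Run:
```python
from ov import *
p,R=load(); p=p+R.apply([0,-.015,-.015]); save(p,R); trk()
overlay("top",[(rimpose(-.031,0,61),(255,0,255))],"o11.png",(95,105,255,245),5)
```

```text
t 24.45 st [-0.0681  0.0055 -0.0117] cmd [-0.0681  0.006  -0.0121] rpy [-45.   -0.  -27.4] F [ 0.6 -0.9 -0.9] op 0.0341 q [ -6. -23. -50.  44.  41. 119.]
```

View pics/o11.png

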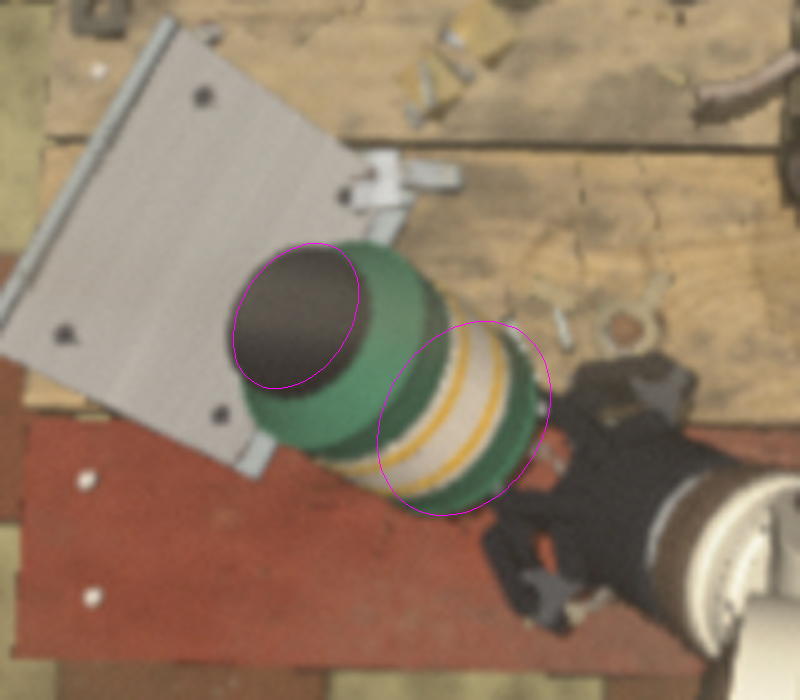

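Request:
play_rows([
  [[0,0,0],[0,-0.001,-0.001],40],
  [[0,0,0],[0,-0.002,-0.002],40],
  [[0,0,0],[0,-0.003,-0.003],40],
  [[0,0,0],[0,-0.004,-0.004],40],
  [[0,0,0],[0,-0.005,-0.005],40],
])

```text
time: 25.0
ee_pos: [0.4603, 0.1529, -0.0116]
tcp_rot: [-45.0, -0.0, -27.4]
wrist_force: [-0.5, 0.1, -1.3]
opening: 0.0345
```

Request:
play_rows([
  [[0,0,0],[0,-0.001,-0.001],40],
  [[0,0,0],[0,-0.002,-0.002],40],
  [[0,0,0],[0,-0.003,-0.003],40],
  [[0,0,0],[0,-0.004,-0.004],40],
  [[0,0,0],[0,-0.005,-0.005],40],
])

```text
time: 25.5
ee_pos: [0.457, 0.1466, -0.0116]
tcp_rot: [-45.0, -0.0, -27.4]
wrist_force: [-0.1, -1.1, -1.5]
opening: 0.0341
```

Request:
play_rows([
  [[0,0,0],[0,-0.001,-0.001],40],
  [[0,0,0],[0,-0.002,-0.002],40],
  [[0,0,0],[0,-0.003,-0.003],40],
  [[0,0,0],[0,-0.004,-0.004],40],
  [[0,0,0],[0,-0.005,-0.005],40],
])

```text
time: 26.0
ee_pos: [0.4538, 0.1403, -0.0117]
tcp_rot: [-45.0, -0.0, -27.4]
wrist_force: [-0.9, 0.4, -2.2]
opening: 0.0341
```

Run:
```python
from ov import *
p,R=load(); p=p+R.apply([0,-.015,-.015]); save(p,R); trk()
overlay("top",[(rimpose(-.031,0,71.5),(255,0,255))],"o12.png",(95,105,255,245),5)
```

```text
t 26.0 st [-0.0893  0.0055 -0.0117] cmd [-0.0893  0.006  -0.0121] rpy [-45.   -0.  -27.4] F [-0.9  0.4 -2.2] op 0.0341 q [ -9. -24. -50.  47.  42. 115.]
```

View pics/o12.png

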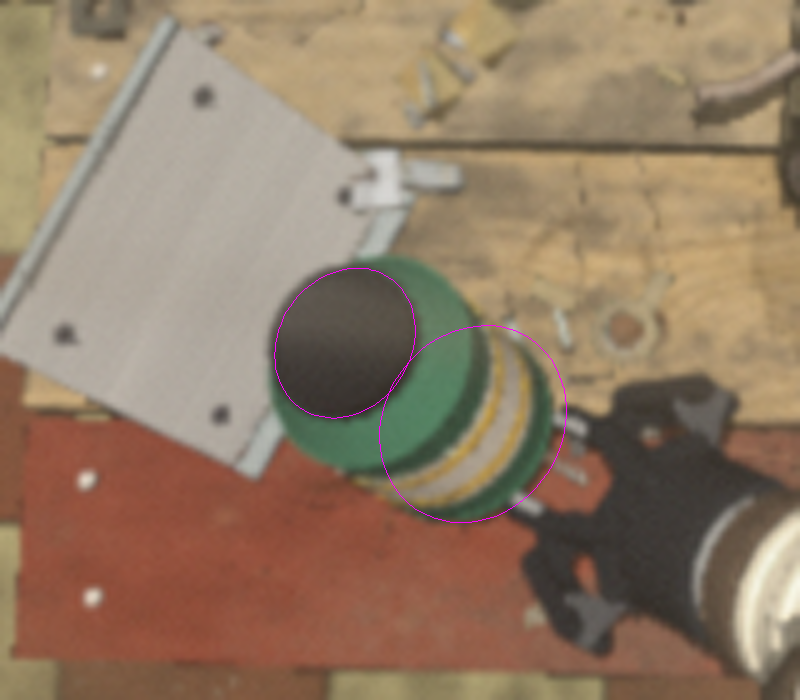

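Run:
```python
from plan import *
xf=-.028; N=8
bp=.036
off=None
def tcp(al,ph):
    a,f=np.radians(al),np.radians(ph); ca,sa=np.cos(a),np.sin(a)
    zL=.0056+(.0007)*(al-45)/27
    P=(xf-.0937*np.cos(f),.0937*np.sin(f)); zC=zL+.022*ca
    xC=P[0]+(P[1]-zC)/np.tan(a)
    return xC-.011*sa+bp*ca, zL+.011*ca-bp*sa, zC
for k in range(N+1):
    al=45+27*k/N; ph=18.5-9.5*k/N; x,z,zC=tcp(al,ph)
    print(k,round(al,1),round(ph,1),"tcp",round(x,4),round(z,4),"zC",round(zC,4),"rimz",round(.0937*np.sin(np.radians(ph)),4))
    if k>0: plan(w(x,.006,z),Rt(al),1)
```

```text
0 45.0 18.5 tcp -0.0906 -0.0121 zC 0.0212 rimz 0.0297
1 48.4 17.3 tcp -0.095 -0.0139 zC 0.0203 rimz 0.0279
[ [[-0.67,0.0,-0.0],[-0.0,-0.0006,-0.0011],40],[[-1.35,0.0,-0.0],[-0.0,-0.0011,-0.0021],40],[[-2.02,0.0,-0.0],[-0.0,-0.0017,-0.0032],40],[[-2.7,0.0,-0.0],[-0.0,-0.0022,-0.0042],40],[[-3.37,0.0,-0.0],[-0.0,-0.0028,-0.0053],40] ]
2 51.8 16.1 tcp -0.0991 -0.0157 zC 0.0194 rimz 0.026
[ [[-0.68,0.0,-0.0],[-0.0,-0.0003,-0.0009],40],[[-1.35,0.0,-0.0],[-0.0,-0.0006,-0.0017],40],[[-2.03,0.0,-0.0],[-0.0,-0.0008,-0.0026],40],[[-2.7,0.0,-0.0],[-0.0,-0.0011,-0.0034],40],[[-3.38,0.01,-0.0],[-0.0,-0.0014,-0.0043],40] ]
3 55.1 14.9 tcp -0.103 -0.0174 zC 0.0184 rimz 0.0242
[ [[-0.67,-0.0,-0.0],[-0.0,-0.0002,-0.0008],40],[[-1.35,-0.0,-0.0],[-0.0,-0.0004,-0.0016],40],[[-2.02,-0.0,-0.0],[-0.0,-0.0006,-0.0024],40],[[-2.7,-0.0,-0.0],[-0.0,-0.0008,-0.0032],40],[[-3.37,-0.0,-0.0],[-0.0,-0.001,-0.004],40] ]
4 58.5 13.8 tcp -0.1066 -0.019 zC 0.0174 rimz 0.0223
[ [[-0.68,-0.0,-0.0],[-0.0,-0.0002,-0.0008],40],[[-1.35,-0.0,-0.0],[-0.0,-0.0003,-0.0016],40],[[-2.03,-0.0,-0.0],[-0.0,-0.0005,-0.0024],40],[[-2.7
[... 490 characters left out ...]
-0.0,-0.0001,-0.0014],40],[[-2.03,-0.0,0.0],[-0.0,-0.0001,-0.0021],40],[[-2.7,-0.0,0.0],[-0.0,-0.0002,-0.0028],40],[[-3.38,-0.0,0.0],[-0.0,-0.0002,-0.0035],40] ]
7 68.6 10.2 tcp -0.1164 -0.0233 zC 0.0142 rimz 0.0166
[ [[-0.67,-0.0,0.0],[-0.0,-0.0,-0.0007],40],[[-1.35,-0.0,0.0],[-0.0,-0.0001,-0.0014],40],[[-2.02,-0.0,0.0],[-0.0,-0.0001,-0.002],40],[[-2.7,-0.0,0.0],[-0.0,-0.0001,-0.0027],40],[[-3.37,-0.0,0.0],[-0.0,-0.0001,-0.0034],40] ]
8 72.0 9.0 tcp -0.1194 -0.0245 zC 0.0131 rimz 0.0147
[ [[-0.68,-0.0,0.0],[-0.0,0.0,-0.0006],40],[[-1.35,-0.0,0.0],[-0.0,0.0,-0.0013],40],[[-2.03,-0.0,0.0],[-0.0,0.0,-0.0019],40],[[-2.7,-0.0,0.0],[-0.0,0.0,-0.0026],40],[[-3.38,-0.0,0.0],[-0.0,0.0,-0.0032],40] ]
```

Request:
play_rows([
  [[-0.67,0,0],[0,-0.0006,-0.0011],40],
  [[-1.35,0,0],[0,-0.0011,-0.0021],40],
  [[-2.02,0,0],[0,-0.0017,-0.0032],40],
  [[-2.7,0,0],[0,-0.0022,-0.0042],40],
  [[-3.37,0,0],[0,-0.0028,-0.0053],40],
])

```text
time: 26.55
ee_pos: [0.4512, 0.1353, -0.0134]
tcp_rot: [-48.4, -0.0, -27.4]
wrist_force: [-0.1, -0.6, -1.0]
opening: 0.0345
```

Request:
play_rows([
  [[-0.68,0,0],[0,-0.0003,-0.0009],40],
  [[-1.35,0,0],[0,-0.0006,-0.0017],40],
  [[-2.03,0,0],[0,-0.0008,-0.0026],40],
  [[-2.7,0,0],[0,-0.0011,-0.0034],40],
  [[-3.38,0.01,0],[0,-0.0014,-0.0043],40],
])

```text
time: 27.05
ee_pos: [0.4493, 0.1316, -0.0152]
tcp_rot: [-51.8, -0.0, -27.4]
wrist_force: [0.4, -0.3, -1.8]
opening: 0.0343
```

Request:
play_rows([
  [[-0.67,0,0],[0,-0.0002,-0.0008],40],
  [[-1.35,0,0],[0,-0.0004,-0.0016],40],
  [[-2.02,0,0],[0,-0.0006,-0.0024],40],
  [[-2.7,0,0],[0,-0.0008,-0.0032],40],
  [[-3.37,0,0],[0,-0.001,-0.004],40],
])

```text
time: 27.55
ee_pos: [0.4475, 0.1283, -0.0169]
tcp_rot: [-55.2, -0.0, -27.4]
wrist_force: [-0.8, 0.1, -2.1]
opening: 0.0342
```

Request:
play_rows([
  [[-0.68,0,0],[0,-0.0002,-0.0008],40],
  [[-1.35,0,0],[0,-0.0003,-0.0016],40],
  [[-2.03,0,0],[0,-0.0005,-0.0024],40],
  [[-2.7,0,0],[0,-0.0006,-0.0031],40],
  [[-3.38,0,0],[0,-0.0008,-0.0039],40],
])

```text
time: 28.05
ee_pos: [0.4458, 0.125, -0.0185]
tcp_rot: [-58.6, 0.0, -27.4]
wrist_force: [-0.7, -0.8, -1.8]
opening: 0.0341
```

Run:
```python
from ov import *
trk()
overlay("top",[(rimpose(-.030,0,76.2),(255,0,255))],"o13.png",(95,105,255,245),5)
c=camera("side"); crop(c,"s13.png",180,130,280,220,7)
```

```text
t 28.05 st [-0.1065  0.0055 -0.0185] cmd [-0.1194  0.006  -0.0245] rpy [-58.6   0.  -27.4] F [-0.7 -0.8 -1.8] op 0.0341 q [ -3. -22. -44.  54.  28. 118.]
```

View pics/o13.png

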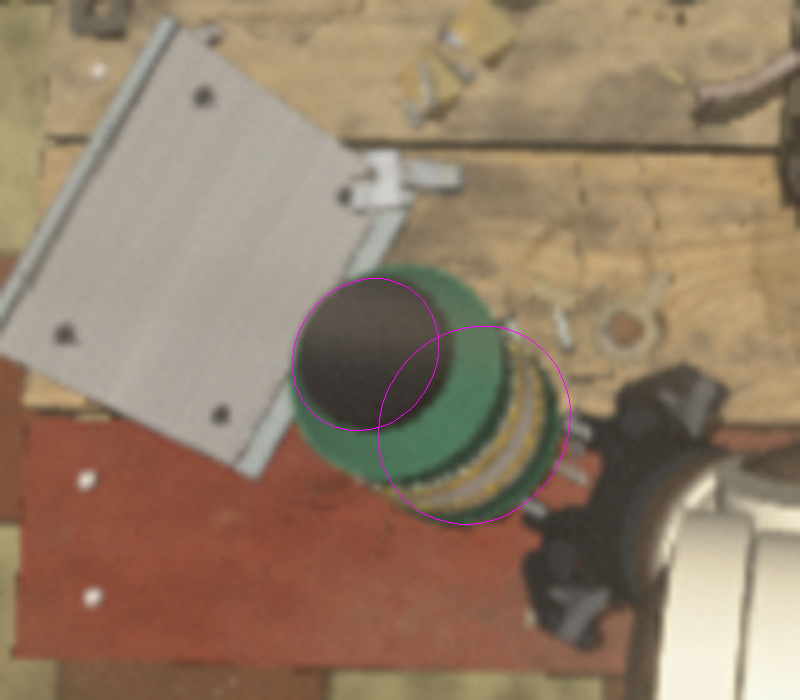

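View pics/s13.png

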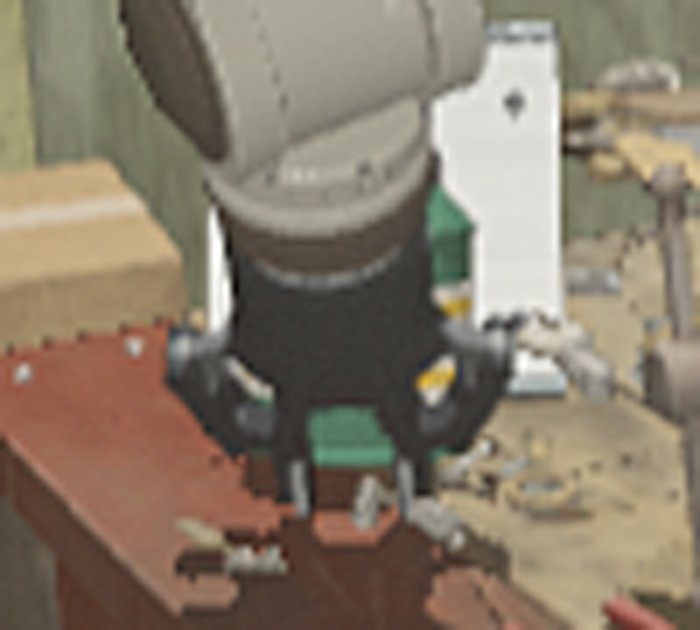

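Request:
play_rows([
  [[-0.67,0,0],[0,-0.0001,-0.0008],40],
  [[-1.35,0,0],[0,-0.0002,-0.0015],40],
  [[-2.02,0,0],[0,-0.0003,-0.0023],40],
  [[-2.7,0,0],[0,-0.0004,-0.003],40],
  [[-3.37,0,-0.01],[0,-0.0005,-0.0038],40],
])

```text
time: 28.65
ee_pos: [0.4443, 0.1219, -0.02]
tcp_rot: [-61.9, -0.0, -27.4]
wrist_force: [0.3, -1.1, -1.3]
opening: 0.0341
```

Request:
play_rows([
  [[-0.68,0,0],[0,0,-0.0007],40],
  [[-1.35,0,0],[0,-0.0001,-0.0014],40],
  [[-2.03,0,0],[0,-0.0001,-0.0021],40],
  [[-2.7,0,0],[0,-0.0002,-0.0028],40],
  [[-3.38,0,0],[0,-0.0002,-0.0035],40],
])

```text
time: 29.15
ee_pos: [0.4427, 0.1191, -0.0216]
tcp_rot: [-65.3, -0.0, -27.4]
wrist_force: [-1.2, -0.9, -1.3]
opening: 0.0346
```

Request:
play_rows([
  [[-0.67,0,0],[0,0,-0.0007],40],
  [[-1.35,0,0],[0,-0.0001,-0.0014],40],
  [[-2.02,0,0],[0,-0.0001,-0.002],40],
  [[-2.7,0,0],[0,-0.0001,-0.0027],40],
  [[-3.37,0,0],[0,-0.0001,-0.0034],40],
])

```text
time: 29.65
ee_pos: [0.4413, 0.1163, -0.0229]
tcp_rot: [-68.7, -0.0, -27.4]
wrist_force: [-1.0, -1.4, -2.5]
opening: 0.0343
```

Request:
play_rows([
  [[-0.68,0,0],[0,0,-0.0006],40],
  [[-1.35,0,0],[0,0,-0.0013],40],
  [[-2.03,0,0],[0,0,-0.0019],40],
  [[-2.7,0,0],[0,0,-0.0026],40],
  [[-3.38,0,0],[0,0,-0.0032],40],
])

```text
time: 30.15
ee_pos: [0.4399, 0.1137, -0.024]
tcp_rot: [-72.1, -0.0, -27.4]
wrist_force: [-1.0, -1.0, -1.7]
opening: 0.034
```

Run:
```python
from ov import *
trk()
overlay("top",[(rimpose(-.030,0,81),(255,0,255))],"o14.png",(95,105,255,245),5)
c=camera("side"); crop(c,"s14.png",180,130,280,220,7)
```

```text
t 30.15 st [-0.1193  0.0055 -0.024 ] cmd [-0.1194  0.006  -0.0245] rpy [-72.1  -0.  -27.4] F [-1.  -1.  -1.7] op 0.034 q [  4. -18. -38.  61.  15. 123.]
```

View pics/o14.png

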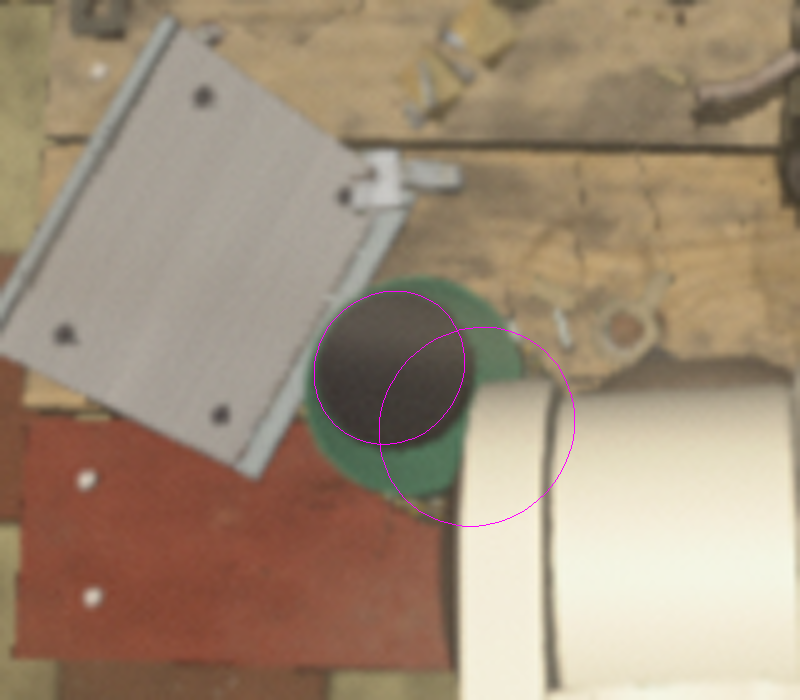

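View pics/s14.png

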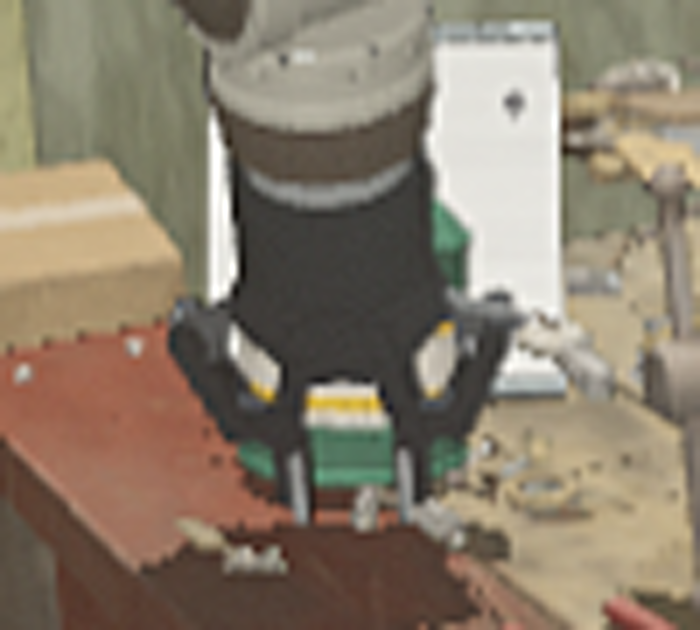

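Run:
```python
from plan import *
xf=-.028; bp=.036
def tcp(al,ph,zL):
    a,f=np.radians(al),np.radians(ph); ca,sa=np.cos(a),np.sin(a)
    P=(xf-.0937*np.cos(f),.0937*np.sin(f)); zC=zL+.022*ca
    xC=P[0]+(P[1]-zC)/np.tan(a)
    return xC-.011*sa+bp*ca, zL+.011*ca-bp*sa, zC
for al,ph,zL in ((74,8,.0045),):
    x,z,zC=tcp(al,ph,zL); print(x,z,zC,.0937*np.sin(np.radians(ph)))
    plan(w(x,.006,z),Rt(al),1)
plan(w(x-.003,.006,z),Rt(74),1)
plan(w(x-.006,.006,z),Rt(74),1)
```

```text
-0.12072892758950607 -0.02707341013979249 0.010564021827973981 0.013040519559958132
[ [[-0.4,-0.0,0.0],[-0.0,0.0004,-0.0004],40],[[-0.8,-0.0,0.0],[-0.0,0.0008,-0.0008],40],[[-1.2,-0.0,0.0],[-0.0,0.0012,-0.0012],40],[[-1.6,-0.0,0.0],[-0.0,0.0016,-0.0016],40],[[-2.0,-0.0,0.0],[-0.0,0.002,-0.0021],40] ]
[ [[0.0,-0.0,0.0],[-0.0,-0.0002,-0.0006],40],[[0.0,-0.0,0.0],[-0.0,-0.0003,-0.0011],40],[[0.0,-0.0,0.0],[-0.0,-0.0005,-0.0017],40],[[0.0,-0.0,0.0],[-0.0,-0.0006,-0.0023],40],[[0.0,-0.0,0.0],[-0.0,-0.0008,-0.0028],40] ]
[ [[0.0,-0.0,0.0],[-0.0,-0.0002,-0.0006],40],[[0.0,-0.0,0.0],[-0.0,-0.0003,-0.0012],40],[[0.0,-0.0,0.0],[-0.0,-0.0005,-0.0018],40],[[0.0,-0.0,0.0],[-0.0,-0.0007,-0.0023],40],[[0.0,-0.0,0.0],[-0.0,-0.0008,-0.0029],40] ]
```

Request:
play_rows([
  [[-0.4,0,0],[0,0.0004,-0.0004],40],
  [[-0.8,0,0],[0,0.0008,-0.0008],40],
  [[-1.2,0,0],[0,0.0012,-0.0012],40],
  [[-1.6,0,0],[0,0.0016,-0.0016],40],
  [[-2.0,0,0],[0,0.002,-0.0021],40],
])

```text
time: 30.75
ee_pos: [0.4393, 0.1125, -0.0267]
tcp_rot: [-74.0, -0.0, -27.4]
wrist_force: [-1.7, -1.3, -2.3]
opening: 0.0341
```

Request:
play_rows([
  [[0,0,0],[0,-0.0002,-0.0006],40],
  [[0,0,0],[0,-0.0003,-0.0011],40],
  [[0,0,0],[0,-0.0005,-0.0017],40],
  [[0,0,0],[0,-0.0006,-0.0023],40],
  [[0,0,0],[0,-0.0008,-0.0028],40],
])

```text
time: 31.25
ee_pos: [0.4381, 0.1099, -0.0264]
tcp_rot: [-74.0, -0.0, -27.4]
wrist_force: [0.6, -0.1, -0.1]
opening: 0.0339
```

Run:
```python
from ov import *
trk()
overlay("top",[(rimpose(-.030,0,84),(255,0,255)),(rimpose(-.03,0,90),(255,255,0))],"o15.png",(95,105,255,245),5)
c=camera("side"); crop(c,"s15.png",180,130,280,220,7)
```

```text
t 31.25 st [-0.1235  0.0053 -0.0264] cmd [-0.1267  0.006  -0.0271] rpy [-74.   -0.  -27.4] F [ 0.6 -0.1 -0.1] op 0.0339 q [  5. -17. -37.  61.  13. 123.]
```

View pics/o15.png

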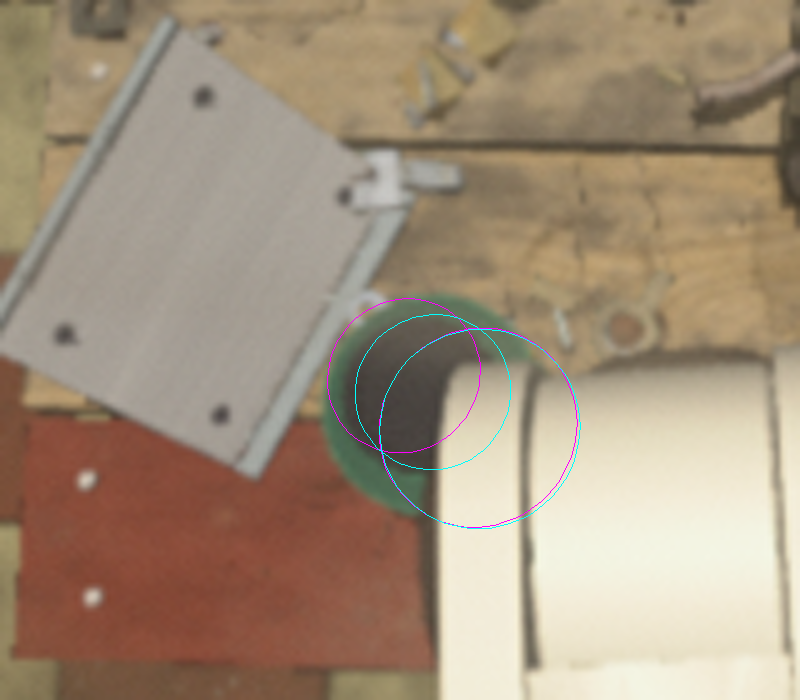

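View pics/s15.png

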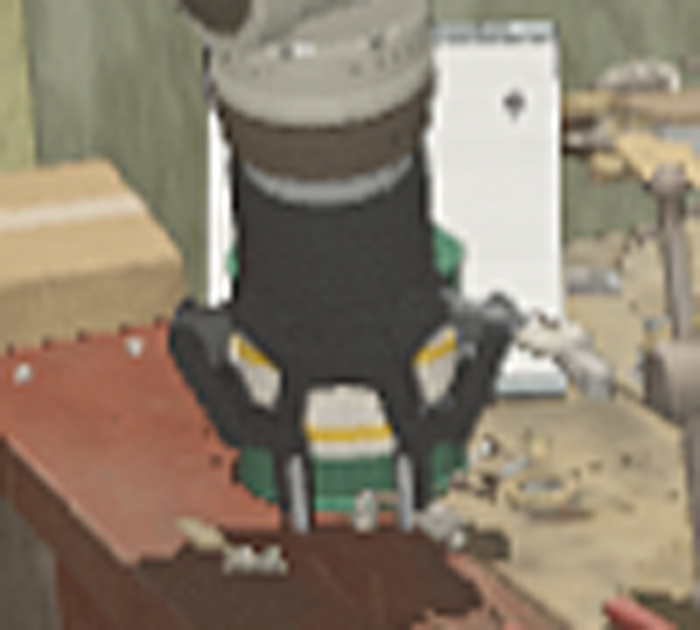

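Run:
```python
from plan import *
# true commanded state now is before the last planned call; undo by recomputing
save(w(-.1237,.006,-.0271),Rt(74))
plan(w(-.135,.006,-.0255),Rt(74),1)
plan(w(-.140,.006,-.0190),Rt(55),1)
```

```text
[ [[0.0,0.0,0.0],[-0.0,-0.0009,-0.0021],40],[[0.0,0.0,0.0],[-0.0,-0.0019,-0.0042],40],[[0.0,0.0,0.0],[-0.0,-0.0028,-0.0063],40],[[0.0,0.0,0.0],[-0.0,-0.0037,-0.0083],40],[[0.0,0.0,0.0],[-0.0,-0.0047,-0.0104],40] ]
[ [[3.8,0.0,0.0],[-0.0,-0.0015,-0.0006],40],[[7.6,-0.0,0.0],[-0.0,-0.003,-0.0012],40],[[11.4,-0.0,-0.0],[0.0,-0.0045,-0.0018],40],[[15.2,0.0,-0.0],[-0.0,-0.0061,-0.0024],40],[[19.0,0.0,-0.0],[-0.0,-0.0076,-0.003],40] ]
```

Request:
play_rows([
  [[0,0,0],[0,-0.0005,-0.001],40],
  [[0,0,0],[0,-0.0009,-0.0021],40],
  [[0,0,0],[0,-0.0014,-0.0031],40],
  [[0,0,0],[0,-0.0019,-0.0042],40],
  [[0,0,0],[0,-0.0023,-0.0052],40],
])

```text
time: 31.85
ee_pos: [0.4354, 0.1048, -0.0258]
tcp_rot: [-74.0, -0.0, -27.4]
wrist_force: [0.2, -0.1, 0.0]
opening: 0.0341
```

Request:
play_rows([
  [[0,0,0],[0,-0.0005,-0.001],40],
  [[0,0,0],[0,-0.0009,-0.0021],40],
  [[0,0,0],[0,-0.0014,-0.0031],40],
  [[0,0,0],[0,-0.0019,-0.0042],40],
  [[0,0,0],[0,-0.0023,-0.0052],40],
])

```text
time: 32.35
ee_pos: [0.4328, 0.0998, -0.025]
tcp_rot: [-74.0, -0.0, -27.4]
wrist_force: [0.3, -0.6, -0.2]
opening: 0.0344
```

Request:
play_rows([
  [[3.8,0,0],[0,-0.0015,-0.0006],40],
  [[7.6,0,0],[0,-0.003,-0.0012],40],
  [[11.4,0,0],[0,-0.0045,-0.0018],40],
  [[15.2,0,0],[0,-0.0061,-0.0024],40],
  [[19.0,0,0],[0,-0.0076,-0.003],40],
])

```text
time: 32.85
ee_pos: [0.4306, 0.0954, -0.0181]
tcp_rot: [-54.8, -0.1, -27.4]
wrist_force: [0.5, 0.4, 0.2]
opening: 0.0343
```

Run:
```python
from ov import *
trk()
overlay("top",[(rimpose(-.030,0,90),(255,255,0))],"o16.png",(95,105,255,245),5)
c=camera("side"); crop(c,"s16.png",180,130,280,220,7)
```

```text
t 32.85 st [-0.1398  0.0053 -0.0181] cmd [-0.14   0.006 -0.019] rpy [-54.8  -0.1 -27.4] F [0.5 0.4 0.2] op 0.0343 q [-11. -24. -46.  56.  33. 110.]
```

View pics/o16.png

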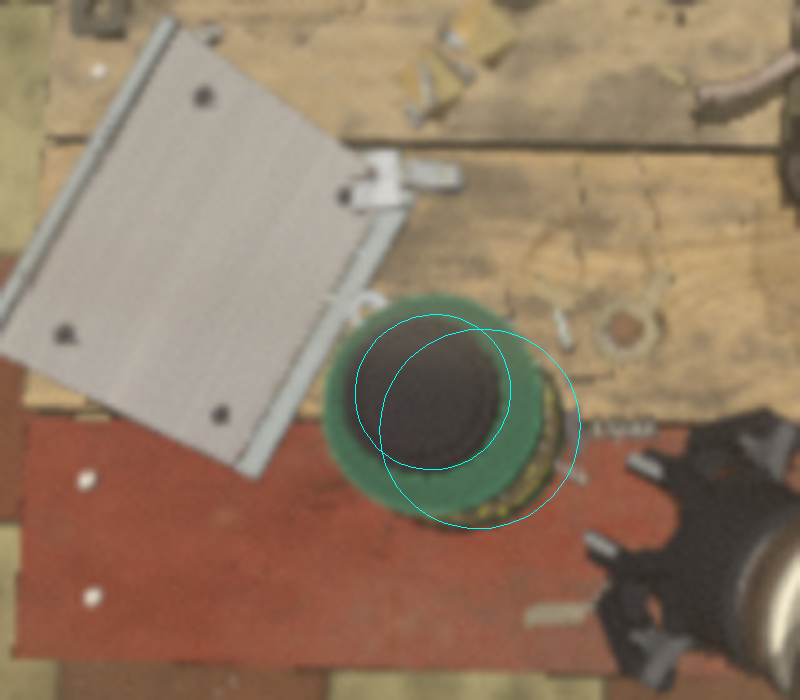

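View pics/s16.png

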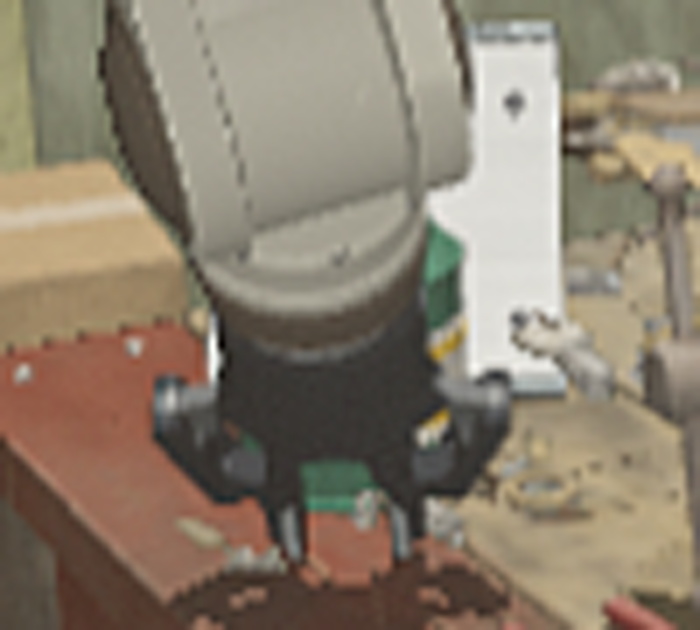

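Request:
play_rows([
  [[0,0,0],[0,0.0017,0.0025],40],
  [[0,0,0],[0,0.0034,0.0049],40],
  [[0,0,0],[0,0.0052,0.0074],40],
  [[0,0,0],[0,0.0069,0.0098],40],
  [[0,0,0],[0,0.0086,0.0123],40],
])

```text
time: 33.45
ee_pos: [0.4376, 0.1094, -0.0184]
tcp_rot: [-55.0, -0.0, -27.4]
wrist_force: [-0.1, 0.1, 0.9]
opening: 0.0341
```

Request:
play_rows([
  [[0,0,0],[0,0.0014,0.002],40],
  [[0,0,0],[0,0.0028,0.0039],40],
  [[0,0,0],[0,0.0041,0.0059],40],
  [[0,0,0],[0,0.0055,0.0078],40],
  [[0,0,0],[0,0.0069,0.0098],40],
])

```text
time: 33.95
ee_pos: [0.4431, 0.1196, -0.0185]
tcp_rot: [-55.0, -0.0, -27.4]
wrist_force: [0.6, -0.9, 0.1]
opening: 0.0339
```

Request:
play_rows([
  [[0,0,0],[0,0.0007,0.001],40],
  [[0,0,0],[0,0.0014,0.002],40],
  [[0,0,0],[0,0.0021,0.003],40],
  [[0,0,0],[0,0.0028,0.004],40],
  [[0,0,0],[0,0.0035,0.005],40],
])

```text
time: 34.45
ee_pos: [0.4456, 0.1248, -0.0187]
tcp_rot: [-55.0, 0.0, -27.5]
wrist_force: [-3.1, -2.6, 0.1]
opening: 0.0343
```

Request:
play_rows([
  [[0,0,0],[0,0.0007,0.001],40],
  [[0,0,0],[0,0.0014,0.002],40],
  [[0,0,0],[0,0.0021,0.003],40],
  [[0,0,0],[0,0.0028,0.004],40],
  [[0,0,0],[0,0.0035,0.005],40],
])

```text
time: 34.95
ee_pos: [0.4486, 0.1304, -0.0186]
tcp_rot: [-55.0, -0.0, -27.4]
wrist_force: [-2.3, -2.1, 0.3]
opening: 0.0344
```

Request:
play_rows([
  [[0,0,0],[0,0.0007,0.001],40],
  [[0,0,0],[0,0.0014,0.002],40],
  [[0,0,0],[0,0.0021,0.003],40],
  [[0,0,0],[0,0.0028,0.004],40],
  [[0,0,0],[0,0.0035,0.005],40],
])

```text
time: 35.45
ee_pos: [0.4514, 0.1358, -0.0186]
tcp_rot: [-55.0, -0.0, -27.4]
wrist_force: [-1.8, -2.9, 0.1]
opening: 0.034
```

Run:
```python
from ov import *
p,R=load(); p=p+R.apply([0,.0155+.0105,.0221+.015]); save(p,R); trk()
overlay("top",[(rimpose(-.012,0,90),(255,255,0))],"o17.png",(95,105,255,245),5)
c=camera("side"); crop(c,"s17.png",180,130,280,220,7)
```

```text
t 35.45 st [-0.0944  0.0055 -0.0186] cmd [-0.0947  0.006  -0.019 ] rpy [-55.   -0.  -27.4] F [-1.8 -2.9  0.1] op 0.034 q [ -4. -23. -46.  51.  32. 118.]
```

View pics/o17.png

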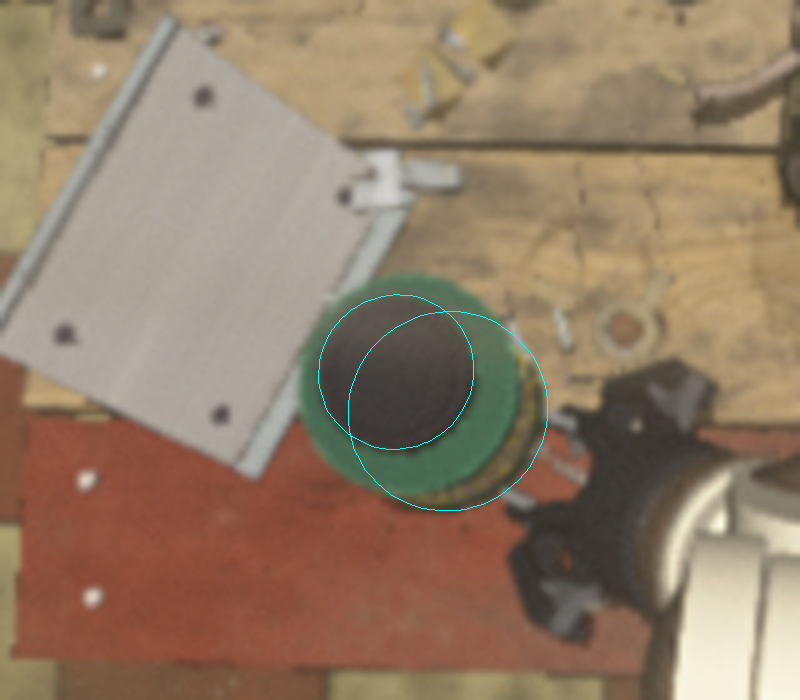

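Request:
play_rows([
  [[0,0,0],[0,0.0007,0.001],40],
  [[0,0,0],[0,0.0014,0.002],40],
  [[0,0,0],[0,0.0021,0.003],40],
  [[0,0,0],[0,0.0028,0.004],40],
  [[0,0,0],[0,0.0035,0.005],40],
])

```text
time: 36.05
ee_pos: [0.4543, 0.1412, -0.0185]
tcp_rot: [-55.0, -0.0, -27.4]
wrist_force: [-1.2, -2.0, -0.6]
opening: 0.0341
```

Request:
play_rows([
  [[0,0,0],[0,0.0003,0.0005],40],
  [[0,0,0],[0,0.0007,0.001],40],
  [[0,0,0],[0,0.001,0.0015],40],
  [[0,0,0],[0,0.0014,0.002],40],
  [[0,0,0],[0,0.0017,0.0025],40],
])

```text
time: 36.55
ee_pos: [0.4556, 0.1438, -0.0185]
tcp_rot: [-55.0, -0.0, -27.4]
wrist_force: [-1.4, -1.8, 0.0]
opening: 0.0343
```

Request:
play_rows([
  [[0,0,0],[0,0.0002,0.0003],40],
  [[0,0,0],[0,0.0004,0.0006],40],
  [[0,0,0],[0,0.0006,0.0008],40],
  [[0,0,0],[0,0.0008,0.0011],40],
  [[0,0,0],[0,0.001,0.0014],40],
])

```text
time: 37.05
ee_pos: [0.4564, 0.1454, -0.0185]
tcp_rot: [-55.0, -0.0, -27.4]
wrist_force: [-2.0, -2.1, 1.0]
opening: 0.0345
```

Request:
play_rows([
  [[0,0,0],[0,0.0002,0.0003],40],
  [[0,0,0],[0,0.0004,0.0006],40],
  [[0,0,0],[0,0.0006,0.0008],40],
  [[0,0,0],[0,0.0008,0.0011],40],
  [[0,0,0],[0,0.001,0.0014],40],
])

```text
time: 37.55
ee_pos: [0.4572, 0.1469, -0.0185]
tcp_rot: [-55.0, -0.0, -27.4]
wrist_force: [-1.5, -2.1, -0.4]
opening: 0.0343
```

Request:
play_rows([
  [[0,0,0],[0,0.0002,0.0003],40],
  [[0,0,0],[0,0.0004,0.0006],40],
  [[0,0,0],[0,0.0006,0.0008],40],
  [[0,0,0],[0,0.0008,0.0011],40],
  [[0,0,0],[0,0.001,0.0014],40],
])

```text
time: 38.05
ee_pos: [0.458, 0.1484, -0.0185]
tcp_rot: [-55.0, -0.0, -27.4]
wrist_force: [-1.6, -2.6, -0.3]
opening: 0.0343
```

Request:
play_rows([
  [[0,0,0],[0,0.0002,0.0003],40],
  [[0,0,0],[0,0.0004,0.0006],40],
  [[0,0,0],[0,0.0006,0.0008],40],
  [[0,0,0],[0,0.0008,0.0011],40],
  [[0,0,0],[0,0.001,0.0014],40],
])

```text
time: 38.55
ee_pos: [0.4586, 0.1496, -0.0187]
tcp_rot: [-55.0, -0.0, -27.5]
wrist_force: [-5.5, -7.8, 2.6]
opening: 0.0344
```

Run:
```python
from ov import *
p,R=load(); p=p+R.apply([0,.0035+.0017+.004,.005+.0025+.0056]); save(p,R); trk()
overlay("top",[(rimpose(0,0,90),(255,255,0))],"o18.png",(95,105,255,245),5)
```

```text
t 38.55 st [-0.0788  0.0054 -0.0187] cmd [-0.0787  0.006  -0.019 ] rpy [-55.   -0.  -27.5] F [-5.5 -7.8  2.6] op 0.0344 q [ -2. -22. -45.  50.  31. 121.]
```

View pics/o18.png

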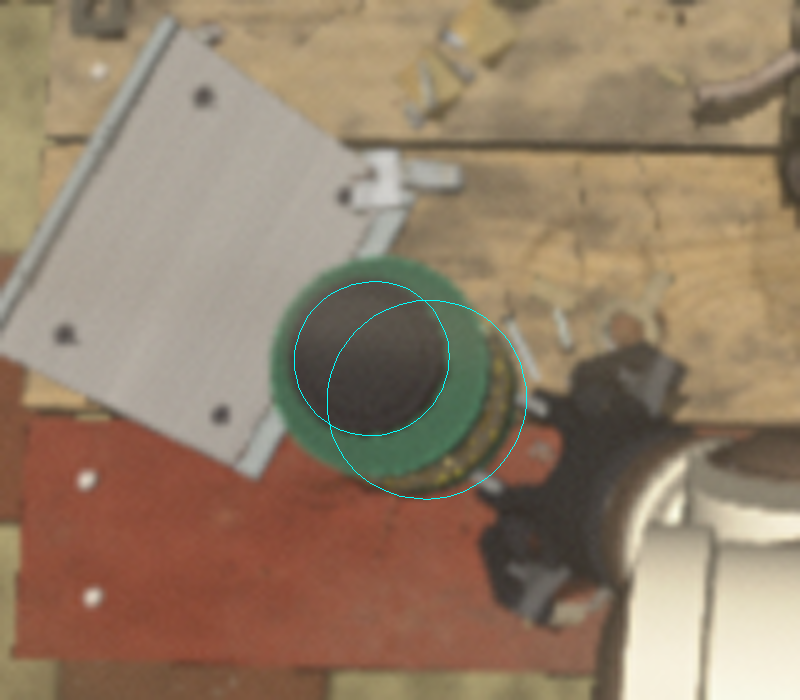

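Request:
play_rows([
  [[0,0,0],[0,0,0],40],
  [[0,0,0],[0,0,0],40],
  [[0,0,0],[0,0,0],40],
  [[0,0,0],[0,0,0],40],
  [[0,0,0],[0,0,0],40],
])

```text
time: 39.1
ee_pos: [0.4587, 0.1496, -0.0187]
tcp_rot: [-55.0, -0.0, -27.5]
wrist_force: [-3.6, -6.9, 2.4]
opening: 0.0342
```

Request:
play_rows([
  [[0,0,0],[0,0,0],40],
  [[0,0,0],[0,0,0],40],
  [[0,0,0],[0,0,0],40],
  [[0,0,0],[0,0,0],40],
  [[0,0,0],[0,0,0],40],
])

```text
time: 39.6
ee_pos: [0.4587, 0.1496, -0.0187]
tcp_rot: [-55.0, -0.0, -27.5]
wrist_force: [-4.0, -7.4, 2.1]
opening: 0.0343
```

Request:
play_rows([
  [[0,0,0],[0,0,0],40],
  [[0,0,0],[0,0,0],40],
  [[0,0,0],[0,0,0],40],
  [[0,0,0],[0,0,0],40],
  [[0,0,0],[0,0,0],40],
])

```text
time: 40.1
ee_pos: [0.4586, 0.1496, -0.0187]
tcp_rot: [-55.0, -0.0, -27.5]
wrist_force: [-3.6, -6.0, 2.1]
opening: 0.0342
```

Request:
play_rows([
  [[0,0,0],[0,0.0001,0.0002],40],
  [[0,0,0],[0,0.0002,0.0003],40],
  [[0,0,0],[0,0.0003,0.0004],40],
  [[0,0,0],[0,0.0003,0.0005],40],
  [[0,0,0],[0,0.0003,0.0005],40],
])

```text
time: 40.6
ee_pos: [0.4588, 0.1498, -0.0188]
tcp_rot: [-55.1, 0.0, -27.5]
wrist_force: [-6.8, -9.4, 3.5]
opening: 0.0339
```

Request:
play_rows([
  [[0,0,0],[0,0,0],40],
  [[0,0,0],[0,0,0],40],
  [[0,0,0],[0,0,0],40],
  [[0,0,0],[0,0,0],40],
  [[0,0,0],[0,0,0],40],
])

```text
time: 41.1
ee_pos: [0.4588, 0.1498, -0.0188]
tcp_rot: [-55.1, 0.0, -27.5]
wrist_force: [-5.3, -10.2, 2.9]
opening: 0.0339
```

Request:
play_rows([
  [[0,0,0],[0,0,0],40],
  [[0,0,0],[0,0,0],40],
  [[0,0,0],[0,0,0],40],
  [[0,0,0],[0,0,0],40],
  [[0,0,0],[0,0,0],40],
])

```text
time: 41.6
ee_pos: [0.4588, 0.1498, -0.0188]
tcp_rot: [-55.1, 0.0, -27.5]
wrist_force: [-6.8, -10.0, 3.7]
opening: 0.0341
```

Request:
play_rows([
  [[0,0,0],[0,0,0],40],
  [[0,0,0],[0,0,0],40],
  [[0,0,0],[0,0,0],40],
  [[0,0,0],[0,0,0],40],
  [[0,0,0],[0,0,0],40],
])

```text
time: 42.1
ee_pos: [0.4588, 0.1498, -0.0188]
tcp_rot: [-55.1, 0.0, -27.5]
wrist_force: [-6.5, -10.9, 3.2]
opening: 0.0343
```

Run:
```python
from ov import *
p,R=load(); p=p+R.apply([0,.0003,.0005]); save(p,R); trk()
plan(w(-.0815,.006,-.019),Rt(55),1)
plan(w(-.11,.006,-.015),Rt(55),1)
plan(w(-.17,.006,.09),Rt(55),1)
```

```text
t 42.1 st [-0.0786  0.0053 -0.0188] cmd [-0.0781  0.006  -0.019 ] rpy [-55.1   0.  -27.5] F [ -6.5 -10.9   3.2] op 0.0343 q [ -2. -22. -45.  50.  31. 121.]
[ [[0.0,0.0,0.0],[0.0,-0.0004,-0.0006],40],[[0.0,-0.0,-0.0],[0.0,-0.0008,-0.0011],40],[[0.0,0.0,-0.0],[-0.0,-0.0012,-0.0017],40],[[0.0,0.0,-0.0],[0.0,-0.0016,-0.0023],40],[[0.0,0.0,-0.0],[0.0,-0.0019,-0.0028],40] ]
[ [[0.0,0.0,0.0],[0.0,-0.0039,-0.0042],40],[[0.0,-0.0,-0.0],[-0.0,-0.0079,-0.0084],40],[[0.0,0.0,-0.0],[0.0,-0.0118,-0.0126],40],[[0.0,0.0,-0.0],[-0.0,-0.0157,-0.0169],40],[[0.0,0.0,-0.0],[-0.0,-0.0197,-0.0211],40] ]
[ [[0.0,0.0,0.0],[-0.0,-0.0241,0.0022],40],[[0.0,-0.0,-0.0],[-0.0,-0.0482,0.0044],40],[[0.0,0.0,-0.0],[-0.0,-0.0722,0.0067],40],[[0.0,0.0,-0.0],[-0.0,-0.0963,0.0089],40],[[0.0,0.0,-0.0],[-0.0,-0.1204,0.0111],40] ]
```

Request:
play_rows([
  [[0,0,0],[0,-0.0004,-0.0006],40],
  [[0,0,0],[0,-0.0008,-0.0011],40],
  [[0,0,0],[0,-0.0012,-0.0017],40],
  [[0,0,0],[0,-0.0016,-0.0023],40],
  [[0,0,0],[0,-0.0019,-0.0028],40],
])

```text
time: 42.6
ee_pos: [0.4577, 0.1476, -0.0184]
tcp_rot: [-55.0, -0.0, -27.4]
wrist_force: [-0.3, 0.4, -0.1]
opening: 0.034
```

Request:
play_rows([
  [[0,0,0],[0,-0.0039,-0.0042],40],
  [[0,0,0],[0,-0.0079,-0.0084],40],
  [[0,0,0],[0,-0.0118,-0.0126],40],
  [[0,0,0],[0,-0.0157,-0.0169],40],
  [[0,0,0],[0,-0.0197,-0.0211],40],
])

```text
time: 43.1
ee_pos: [0.4441, 0.1215, -0.0144]
tcp_rot: [-55.0, -0.0, -27.5]
wrist_force: [0.1, 0.5, -0.3]
opening: 0.0342
```

Request:
play_rows([
  [[0,0,0],[0,-0.0241,0.0022],40],
  [[0,0,0],[0,-0.0482,0.0044],40],
  [[0,0,0],[0,-0.0722,0.0067],40],
  [[0,0,0],[0,-0.0963,0.0089],40],
  [[0,0,0],[0,-0.1204,0.0111],40],
])

```text
time: 43.6
ee_pos: [0.4162, 0.0682, 0.0915]
tcp_rot: [-55.0, -0.0, -27.5]
wrist_force: [0.0, -0.6, -0.8]
opening: 0.0345
```

Run:
```python
from ov import *
trk()
overlay("top",[(rimpose(0,0,90),(255,255,0))],"o19.png",(85,105,285,245),4)
c=camera("side"); crop(c,"s19.png",180,90,310,230,5)
```

```text
t 43.6 st [-0.1706  0.0056  0.0915] cmd [-0.17   0.006  0.09 ] rpy [-55.   -0.  -27.5] F [ 0.  -0.6 -0.8] op 0.0345 q [-15. -28. -36.  73.  34. 105.]
```

View pics/o19.png

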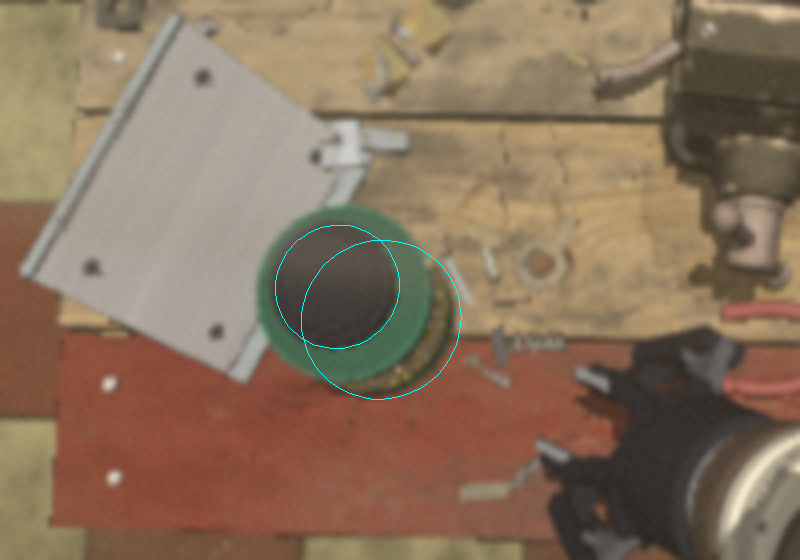

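View pics/s19.png

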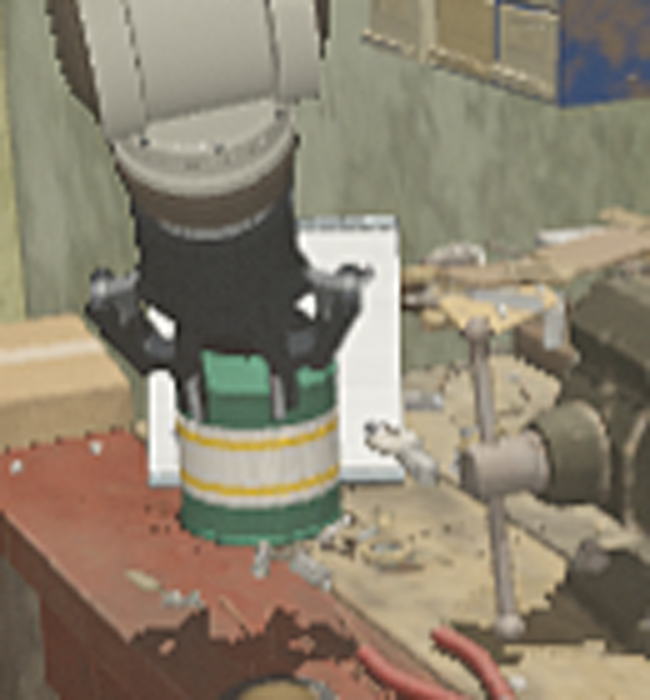

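Run:
```python
from h import *
a=cv2.imread("pics/top0.png"); b=cv2.cvtColor(camera("top")["img"],cv2.COLOR_RGB2BGR)
d=cv2.absdiff(a,b).max(2)
for n,(x,y) in dict(tape=(285,231),pliersR=(315,190),pliersL=(268,184),oiler=(331,160),tray=(356,198),driver=(365,226)).items(): print(n,d[y-8:y+9,x-8:x+9].mean().round(1))
cv2.imwrite("pics/diff.png",np.hstack([b]))
```

```text
tape 45.6
pliersR 14.2
pliersL 26.2
oiler 11.8
tray 14.1
driver 13.4
```

View pics/diff.png

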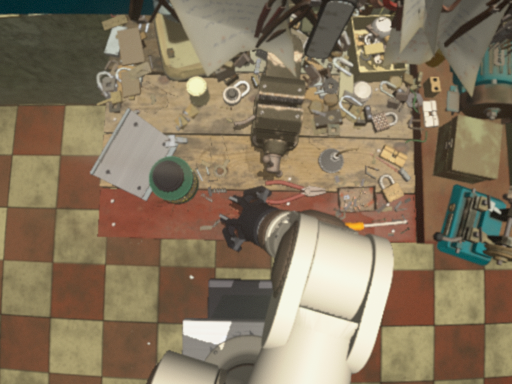

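```bash
python3 -c "
from workcell import job_done; print(job_done())"
```

```text
the job is handed in; nothing more can be done
None
```

The tin is standing upright against the kerb at the foot of the plate, and the job is handed in at about 44 s of the 72 s allowed.

- **Raising:** I pushed the foot low with two part-open fingers. The lid ran up the plate until the foot face lay flat on the fingers at about 45°.
- **Lowering:** I drew the fingers out slowly, tilting the gripper steeper near the end. I followed the tin down with picture overlays. The last 8° or so (about 10 mm at the rear edge) went in one short step as the rim came off the fingertips. It was not fully eased down there.
- **Sliding and pressing:** I slid the tin about 25 mm to the kerb and pressed for about 1.5 s at roughly 8 N. I then pressed a further 1.5–2 s at roughly 12 N and backed off gently.
- **Last checks:** Both cameras show the tin upright, and the picture overlay puts its foot at the kerb face to within a few millimetres. The force readings are near zero with the gripper clear of the tin.
- **Other objects:**
  - The pliers, oiler, tray and screwdriver look unmoved in the top view.
  - The arm hid the tape roll in the top view. I could only check it from the side picture, where part of it sits in its original place.

**Tool point:** the real fingertips sit about 31–36 mm short of the reported tool point. I corrected for this using the pictures and fingertip shadows. A slow descent to find the bench by touch never made contact.

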